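# Take the full section-tape reel off the take-up spindle

## Task

The collecting reel on the sloping take-up deck is full of section tape. It is held on its post by two ears: turn it clockwise (seen from above), feeling with a light pull, until its two hub slots come in line with the ears, then draw it straight off the post without forcing it. Lower it into the steel tray, ready for the coater, and set it down flat and the same side up without dropping it; leave the other things where they are.

Things in the scene. Friction and masses are not known exactly. Their poses are not given: they have to be found in the camera images.
- reel: The full reel: two aluminium flanges 60 mm across, 16 mm thick over all, amber tape (54 mm across) wound between them, 0.12 kg. Origin: centre of its underside; z: its axis, to its upper side. At the start its underside is 10 mm from the deck. Grasp it across the flanges, tool parallel to the axis, fingertips no deeper than the underside.
- reel_hub (a point): Top of the reel's grey hub web, on the axis, 9 mm above the underside; axes as reel. The web is 6 mm thick with an 18 mm bore and two slots, 8 mm wide, reaching 18 mm from the axis, at its +x and -x (red marks on the upper flange). Above the web is an open recess of 18 mm radius.
- stand: The take-up unit, fixed: white wedge housing, 150 mm front to back (x), 130 mm wide (y); origin on the table under its centre, z up. Its deck slopes down to its front (-x) at 30 degrees: in this frame the deck's normal, which is the post's axis, is (-0.5, 0, 0.866); up the slope is (0.866, 0, 0.5).
- post_foot (a point): Where the post's axis meets the deck; axes as stand. Post 16 mm thick, ending 52 mm from the deck. Guide rollers 16 mm across, 36 mm tall, 47 mm from it at +y and -y: fingers must come from up and down the slope, within 50 degrees of it. A clear screen 107 mm up the slope stands 147 mm out from the deck, parallel to the post.
- post_ears (a point): Point on the post's axis at the undersides of its two ears, which point away from each other, 19.6 mm from the deck; axes as stand. Ears 5.5 mm wide, 5 mm thick, reaching 16.5 mm from the axis. Their angle about the axis varies and is not given: at the start a clockwise turn of the reel by 20 to 115 degrees brings its slots in line with them, with about 5 degrees of play either way.
- platen (a point): Centre of the black sprung ring (48 mm across) under the reel; it pushes the reel up against the ears with about 5 N and lifts it up to 7 mm once the slots are in line.
- tray: Low square steel tray, fixed on the table: 126 x 126 mm outside, 120 mm inside, walls 14 mm high; its floor is 3 mm above its origin, which is under its centre; z up, sides along x and y.
- timer: white bench timer, 66 x 68 x 17 mm, loose, lying on the table; origin: centre of its underside
- loupe: black eye loupe, 40 mm across, 35 mm tall, loose; origin: centre of its underside
- amber_vial: amber vial with a black cap, 19 mm across, 50 mm tall, loose; origin: centre of its underside
Not all that is in view belongs to the job. What is shaped like the reel but yellow is not meant.

How it is judged:
On the way, in this order (a step that is already met when the one before it is completed fails the run):
1. the reel is turned free of the ears and drawn up the post by more than 12 mm (z of reel in the frame of stand above 0.0695523 m and angle between the z axis of reel and the z axis of stand, either way round above 0.3 rad), for 0.05 s.
2. the reel is drawn off, clear of the end of the post (distance between reel and post_foot above 0.055 m), for 0.05 s.
3. the reel stands flat on the tray's floor while the fingers still hold it (x of reel in the frame of tray between -0.031 and 0.031 m and y of reel in the frame of tray between -0.031 and 0.031 m and z of reel in the frame of tray between 0 and 0.007 m and angle between reel's own z axis and vertical below 0.1 rad and contact force between the fingers and reel above 0.5 N), for 0.05 s.
At the end, for the whole second after the job is handed in: The reel lies released and at rest flat (within 6 degrees) on the floor of the steel tray, upper side up, wholly inside its walls (its centre within 31 mm of the tray's centre along both sides) (x of reel in the frame of tray between -0.031 and 0.031 m and y of reel in the frame of tray between -0.031 and 0.031 m and z of reel in the frame of tray between 0 and 0.007 m and angle between reel's own z axis and vertical below 0.1 rad and linear speed of reel below 0.02 m/s and contact force between the fingers and reel below 0.1 N); the robot touches nothing.
It fails at once if the reel is forced against the post or the take-up unit (more than 80 N) (contact force between reel and stand above 80 N).
It fails at once if a bystander (timer, loupe or amber vial) is moved by more than 20 mm (distance of any of timer, loupe, amber_vial from where it was at the start of the episode above 0.02 m).
It also fails if it takes over 70 s, if anything falls off the work surface, if the arm or the gripper's body presses on something with over 40 N, if the wrist force passes 120 N, or if a joint passes its speed limit or range.

## Robot

A 6-joint arm with a two-finger parallel gripper is mounted at the origin on a cart in front of the work surface, level with it; the furniture and walls round the work are solid. World frame = base frame: x ahead of the robot, y to its left, z up, the work surface at z = 0. Lengths are in m, angles in rad, forces in N, time in s.
With the tool pointing down it reaches from about 0.3 to 0.875 m from the base axis. Payload 6.4 kg.
Tool frame: the origin (TCP) lies at the very end of the fingers, on their centre line; the grasp point (between the pads) lies 19 mm behind it (ctrl.tcp_to_grasp is the distance from the TCP to the grasp point, in m); z points along the fingers, y is the direction in which the jaws open and shut (so a half turn about z gives the same grasp; the last joint's range is limited). The gripper opens to 85 mm and grips with 20 to 120 N. Pads are 22 mm wide; open, the fingers measure 114 mm over their backs; the gripper's body (76 mm by 85 mm) begins 54 mm behind the grasp point. The pads swing forward as they close: fully open they stand 13 mm farther back than shut.
Start: joints at [0.903, 0.181, 1.607, -0, 1.354, -0.206], TCP at [0.256, 0.515, 0.231] pointing down, gripper open.
Joint ranges: [-2.99, 2.99], [-0.89, 2.07], [0.3, 2.58], [-1.14, 4.28], [0, 2.63], [-3.12, 3.12]. Speed limits (rad/s): [2.57, 2.57, 3.01, 3.14, 3.14, 3.14].

## Interface

Orientations are given as a unit quaternion [w, x, y, z].
In Python, from bench import ctrl gives the robot as it stands. The module is installed in compiled form; this text tells all that it offers.
- The arm moves only by the tool drive_tool, never from a script. Its argument "deltas" is a list of rows, each an object with "slide": the shift along the tool's x, y, z as a fraction of full scale, a list of three; "delta_rot": the turn, a rotation vector about the tool's x, y, z as a fraction of full scale, a list of three; "hand": the opening, from 0 (shut) to 1 (fully open). In form: [{"slide": [tx, ty, tz], "delta_rot": [wx, wy, wz], "hand": hand}, ...]. A call has exactly 5 rows; each row shifts and turns the commanded pose from where the row before left it, along the tool's axes as they then stand; what a row does not reach is not made up. Full scale, the value 1, is 50 mm for a shift and 180 degrees for a turn. A row lasts 1/8 s, in which the tool goes at most 62.5 mm and 10.7 degrees, less where a joint would pass 70% of its speed; a pose out of reach is approached as far as the arm can. A call with a number of a shift or a turn outside -1 to 1 is refused whole. A call with a gripper value outside its range is refused whole. The fingers move at their own pace and stop on an object; the grip force is fixed at half the most. Time passes only in rows, so rows that do not move let the fingers close, or fill a call up. It gives the time, the measured TCP pose, the force and the opening at its end, in the units of the state.
- ctrl.get_obs(): the state, without advancing time (a new reading comes with each control period).
- ctrl.camera(name): name is "side" or "top" or "wrist"; returns a dict with "frame" (420x560x3 uint8, red, green, blue), "mtx" (3x3 intrinsics, pixels), "dist" ([k1, k2, p1, p2, k3] as OpenCV has them; the pictures are not rectified), "R" (3x3) and "t" (3): a world point X has camera coordinates R X + t. Camera axes: x right, y down, z forward; pixel columns grow to the right and rows downward; lengths in m; the calibration is good to about 2 mm. A picture is of the moment at which its call begins. There is no depth.
- ctrl.hand_in(): hands the job in, once; it reports no verdict.
The state is a dict: "time_s": time; "q": joint angles; "dq": joint speeds; "joint_efforts": joint torques, N m; "eef_pos": TCP position; "eef_rot": TCP orientation; "wrist_force": force on the tool from outside, world axes, zero at the start; "torque": the same for the moment, N m; "opening": opening from 0.0 (shut) to 1.0 (fully open).
Only numpy, scipy, OpenCV 4.12 (cv2) and the standard library are available. Lean on these libraries where they do the work, as an engineer would, in place of code of your own. Each camera call takes 0.05 s, during which the arm holds its last target.

## Working session

There is one attempt and no reset: what is moved stays moved. The work goes in short steps, Python scripts to look and compute and a tool call to move; the robot and the scene stay as the last step left them, time stands still between calls to the robot, and variables do not carry over. Pictures are saved under pics/ and viewed, and the job is handed in when it is done.

Besides the shell and the picture viewer there is one more tool, called as name(argument=value, ...) on one line, values as JSON. drive_tool: Moves the arm, as the interface text tells. Its arguments: {"type":"object","properties":{"deltas":{"type":"array","items":{"type":"object","properties":{"slide":{"type":"array","items":{"type":"number"}},"delta_rot":{"type":"array","items":{"type":"number"}},"hand":{"type":"number"}}}}},"required":["deltas"]}

```bash
mkdir -p pics; python3 - <<'E'
from bench import ctrl
import cv2,numpy as np
o=ctrl.get_obs();print({k:np.round(v,4).tolist() for k,v in o.items()},ctrl.tcp_to_grasp)
for n in["side","top","wrist"]:
    c=ctrl.camera(n);cv2.imwrite(f"pics/{n}0.png",c["frame"][:,:,::-1])
    print(n,np.round(c["mtx"],1).tolist(),np.round(c["dist"],3),np.round(c["R"],4).tolist(),np.round(c["t"],4))
E
ls
```

```text
{'time_s': 0.0, 'q': [0.9027, 0.1815, 1.6081, -0.0, 1.3538, -0.2063], 'dq': [0.0005, 0.0006, 0.0002, 0.0004, 0.0002, 0.0014], 'joint_efforts': [0.0009, -44.4874, -35.1339, -0.0002, 0.0092, -0.0], 'eef_pos': [0.2558, 0.5143, 0.2304], 'eef_rot': [-0.0004, 0.2289, 0.9735, -0.0008], 'wrist_force': [0.5117, 0.8933, -0.4435], 'torque': [0.0023, -0.0262, 0.0061], 'opening': 0.9998} 0.0187
side [[415.3, 0.0, 281.6], [0.0, 415.3, 211.9], [0.0, 0.0, 1.0]] [-0.035  0.     0.     0.     0.   ] [[-0.4528, 0.8916, -0.0103], [0.7056, 0.3512, -0.6155], [-0.5451, -0.2859, -0.7881]] [ 0.3491 -0.3198  1.1803]
top [[405.5, 0.0, 278.9], [0.0, 405.5, 210.6], [0.0, 0.0, 1.0]] [-0.068  0.     0.     0.     0.   ] [[-0.3094, -0.9509, 0.0019], [-0.837, 0.2714, -0.4752], [0.4514, -0.1486, -0.8799]] [0.0704 0.5348 0.6386]
wrist [[336.8, 0.0, 274.9], [0.0, 336.8, 209.7], [0.0, 0.0, 1.0]] [-0.028  0.     0.     0.     0.   ] [[0.4452, 0.8954, -0.001], [0.8512, -0.4229, 0.3108], [0.2779, -0.1392, -0.9505]] [-0.5739 -0.0402  0.3799]
pics
```

View pics/side0.png

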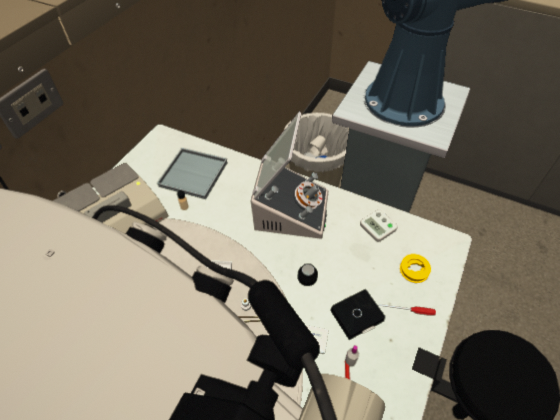

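View pics/top0.png

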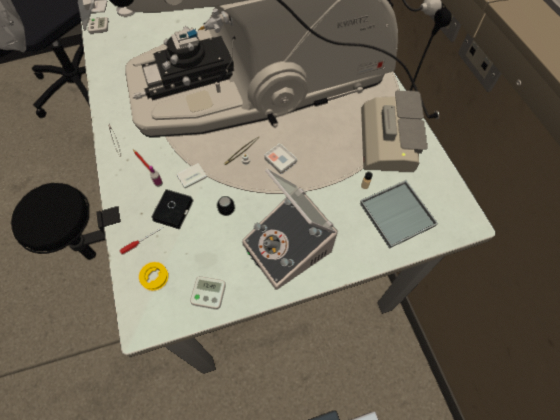

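View pics/wrist0.png

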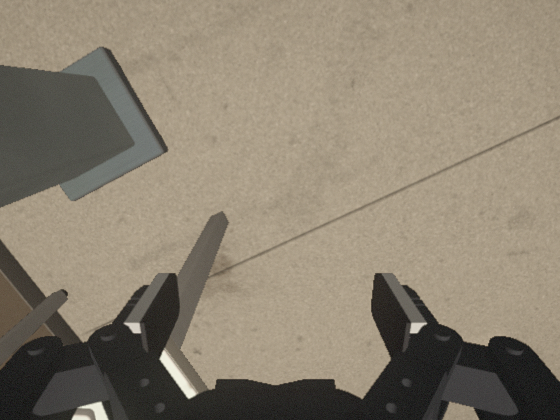

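```bash
cat > h.py <<'E'
import cv2,numpy as np
from scipy.spatial.transform import Rotation as Ro
def shot(n,f=None):
    from bench import ctrl
    c=ctrl.camera(n)
    if f: cv2.imwrite(f"pics/{f}.png",c["frame"][:,:,::-1])
    np.savez(f"pics/{n}_last.npz",**{k:np.array(v) for k,v in c.items()})
    return c
def last(n): return dict(np.load(f"pics/{n}_last.npz"))
def ray(c,uv):
    p=cv2.undistortPoints(np.array(uv,float).reshape(-1,1,2),c["mtx"],c["dist"]).reshape(-1,2)
    d=np.c_[p,np.ones(len(p))]@c["R"]; o=-c["R"].T@c["t"]
    return o,d/np.linalg.norm(d,axis=1)[:,None]
def onz(c,uv,z):
    o,d=ray(c,uv); return o+d*((z-o[2])/d[:,2])[:,None]
def onplane(c,uv,p,n):
    o,d=ray(c,uv); return o+d*(((p-o)@n)/(d@n))[:,None]
def proj(c,X):
    return cv2.projectPoints(np.array(X,float).reshape(-1,3),cv2.Rodrigues(c["R"])[0],c["t"].astype(float),c["mtx"],c["dist"])[0].reshape(-1,2)
def tri(c1,u1,c2,u2):
    o1,d1=ray(c1,u1);o2,d2=ray(c2,u2);d1,d2=d1[0],d2[0]
    s=np.linalg.lstsq(np.c_[d1,-d2],o2-o1,rcond=None)[0]
    a,b=o1+s[0]*d1,o2+s[1]*d2; return (a+b)/2,np.linalg.norm(a-b)
def crop(c,f,x0,y0,x1,y1,k):
    cv2.imwrite(f"pics/{f}.png",cv2.resize(c["frame"][y0:y1,x0:x1,::-1],None,fx=k,fy=k,interpolation=cv2.INTER_CUBIC))
E
python3 - <<'E'
from h import *
for n in["side","top"]:
    c=shot(n); print(n,-c["R"].T@c["t"],proj(c,[[0,0,0],[.3,0,0],[.5,.3,0],[.5,-.3,0]]).tolist())
crop(last("top"),"tc",235,160,345,290,4.5)
crop(last("top"),"tc2",350,160,450,260,5)
crop(last("side"),"sc",240,110,345,245,4.4)
crop(last("side"),"sc2",150,140,240,220,6)
E
```

```text
side [1.02713424 0.13858311 0.7369702 ] [[403.69537206778097, 100.03133171974235], [368.49434379879267, 167.84016301616293], [476.93095450650355, 281.1987883140718], [221.10018976325716, 181.69117271003233]]
top [0.18116309 0.01671171 0.81590243] [[321.41606182316104, 533.7306238869103], [267.2512490011567, 357.90716981219373], [99.32730015277917, 306.71637711613255], [368.2430700593609, 226.16774311402705]]
```

View pics/tc.png

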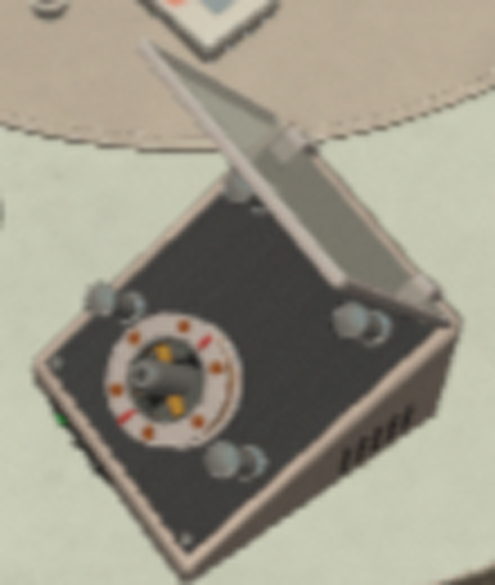

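View pics/sc.png

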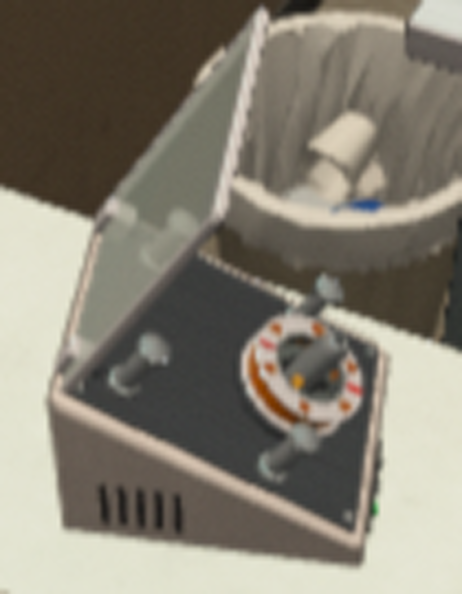

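View pics/tc2.png

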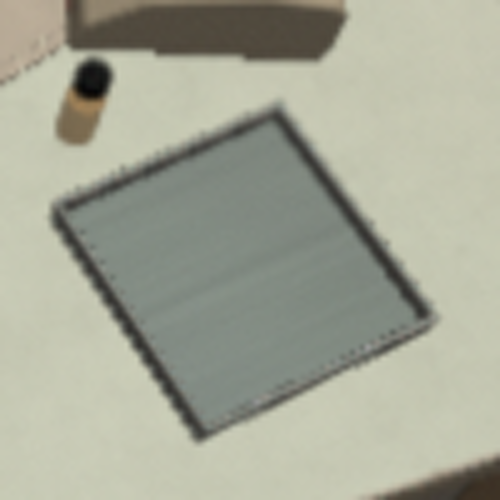

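View pics/sc2.png

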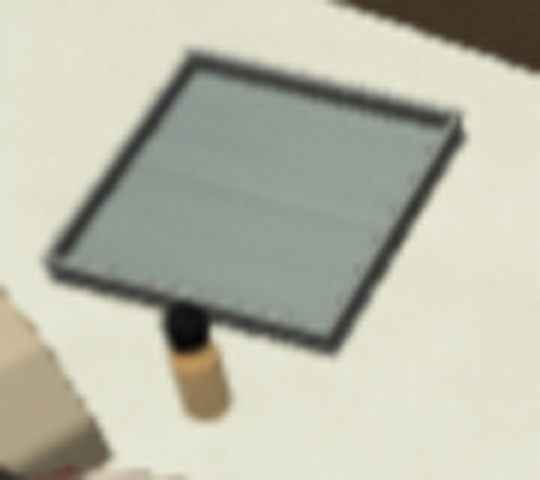

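```bash
python3 - <<'E'
from h import *
T,S=last("top"),last("side")
t=lambda x,y:(np.array([x,y])+.5)/4.5-.5+[235,160]
s=lambda x,y:(np.array([x,y])+.5)/4.4-.5+[240,110]
P={}
for n,a,b in [("frontL",t(40,365),s(360,550)),("frontR",t(185,562),s(383,355)),("rollL",t(98,297),s(300,437)),("rollR",t(220,459),s(330,287)),("flange",t(174,381),s(304,370)),("posttip",t(143,374),s(333,350)),("backR",t(458,322),s(200,250)),("red1",t(205,343),s(267,345)),("red2",t(127,417),s(354,390)),("rollback",t(346,318),s(180,222))]:
    P[n],e=tri(T,a,S,b); print(n,P[n].round(4),round(e,4))
d=P["frontL"]-P["frontR"]; print(np.degrees(np.arctan2(d[1],d[0])),np.linalg.norm(d))
d=P["rollL"]-P["rollR"]; print(np.degrees(np.arctan2(d[1],d[0])),np.linalg.norm(d),(P["rollL"]+P["rollR"])/2)
# tray
tt=lambda p:(np.array(p)+.5)/5-.5+[350,160]
ss=lambda p:(np.array(p)+.5)/6-.5+[150,140]
for cam,f,pts in((T,tt,[(53,208),(280,103),(433,320),(200,438)]),(S,ss,[(48,262),(192,52),(461,117),(333,350)])):
    X=np.array([onz(cam,f(p),.014)[0] for p in pts]);print(X.round(4).tolist(),X.mean(0).round(4),np.linalg.norm(X-np.roll(X,1,0),axis=1).round(4))
    for i in range(4):
        d=X[(i+1)%4]-X[i];print(np.degrees(np.arctan2(d[1],d[0]))%90)
E
```

```text
frontL [ 0.5449 -0.0216  0.0155] 0.0028
frontR [ 0.4291 -0.0584  0.0194] 0.0008
rollL [ 0.5411 -0.055   0.0784] 0.0025
rollR [ 0.4498 -0.0818  0.0792] 0.0006
flange [ 0.4953 -0.075   0.0681] 0.0003
posttip [ 0.4941 -0.0611  0.0884] 0.0005
backR [ 0.4658 -0.1713  0.0962] 0.052
red1 [ 0.5017 -0.0918  0.0842] 0.0002
red2 [ 0.4889 -0.0509  0.059 ] 0.0001
rollback [ 0.479  -0.148   0.1201] 0.0026
17.60514089154083 0.12155001273082991
16.35627477042503 0.09514981720803097 [ 0.49543344 -0.06843853  0.07880609]
[[0.5586, -0.303, 0.014], [0.5779, -0.4287, 0.014], [0.4528, -0.4429, 0.014], [0.4337, -0.3181, 0.014]] [ 0.5058 -0.3732  0.014 ] [0.1258 0.1272 0.1259 0.1263]
8.75765011651292
6.4870071093115484
8.703684845716111
6.9126604793531845
[[0.5807, -0.4236, 0.014], [0.4576, -0.4423, 0.014], [0.4404, -0.3199, 0.014], [0.5686, -0.298, 0.014]] [ 0.5119 -0.3709  0.014 ] [0.1262 0.1245 0.1236 0.13  ]
8.629846180275393
7.995453317106751
9.713572047244902
5.521318865120833
```

```bash
cat >> h.py <<'E'
def frame(p):  # p = x,y of foot, yaw(rad) of stand x
    X=np.array([np.cos(p[2]),np.sin(p[2]),0]);Z=np.array([0,0,1.]);Y=np.cross(Z,X)
    a=-.5*X+.8660254*Z;u=.8660254*X+.5*Z
    return np.array([p[0],p[1],.0505]),u,Y,a
E
python3 - <<'E'
from h import *
from scipy.optimize import least_squares
T,S=last("top"),last("side")
t=lambda x,y:(np.array([x,y])+.5)/4.5-.5+[235,160]
s=lambda x,y:(np.array([x,y])+.5)/4.4-.5+[240,110]
# model pts (u,Y,a) mm
M=dict(rollL=(0,47,36),rollR=(0,-47,36),flange=(0,0,26),tip=(0,0,52))
ob=dict(rollL=(t(98,297),s(300,437)),rollR=(t(220,459),s(330,287)),flange=(t(174,381),s(304,370)),tip=(t(143,374),s(333,350)))
def res(p,full=False,cams=(0,1)):
    f,u,Y,a=frame(p);r=[]
    for k,m in M.items():
        P=f+(m[0]*u+m[1]*Y+m[2]*a)/1e3
        for i in cams: r.append(proj((T,S)[i],P)[0]-ob[k][i])
    return np.array(r).ravel()
for cams in((0,1),(0,),(1,)):
    q=least_squares(lambda p:res(p,cams=cams),[.499,-.087,-1.28]);print(cams,q.x.round(4),np.degrees(q.x[2]),q.fun.round(1))
    if len(cams)==2: p=q.x
np.save("p.npy",p)
f,u,Y,a=frame(p)
def ang(cam,uv,d):
    X=onplane(cam,uv,f+a*d,a)-f; return np.degrees(np.arctan2(X@Y,X@u)).round(1),(np.linalg.norm(X-np.outer(X@a,a),axis=1)*1e3).round(1)
for cam,g,pts,d in((T,t,[(205,343),(127,417)],.026),(S,s,[(267,345),(354,390)],.026),(T,t,[(163,353),(177,405)],.0246),(S,s,[(298,382)],.0246)):
    pt=[g(*x) for x in pts]
    print(ang(cam,pt,d))
    if len(pt)==2:
        X=onplane(cam,pt,f+a*d,a);v=X[0]-X[1];print(' line',np.degrees(np.arctan2(v@Y,v@u)),np.linalg.norm(v))
E
```

```text
(0, 1) [ 0.5005 -0.0856 -1.288 ] -73.79726369463937 [ 0.6 -0.9  0.7 -1.  -0.1 -0.8  0.3 -0.5 -1.2 -1.4  0.5 -0.7 -0.1 -1.1
  0.7 -2.5]
(0,) [ 0.4985 -0.0853 -1.2755] -73.0834365054223 [ 0.5  0.3  0.3  0.2 -1.1 -0.4  0.2 -0. ]
(1,) [ 0.5037 -0.0853 -1.2993] -74.44655111459755 [-0.1  0.2  0.   0.6  0.   0.4  0.1 -1.3]
(array([  -1.4, -176.5]), array([22.2, 27.3]))
 line 1.281443691271109 0.04943677218703724
(array([  -1.5, -177.5]), array([22.4, 27.3]))
 line 0.7017863305949169 0.04969039899672288
(array([  70.5, -113.2]), array([10.5, 13.9]))
 line 68.38735924390768 0.024458726566690358
(array([78.1]), array([10.2]))
```

```bash
cat >> h.py <<'E'
def tgt(phi,d,du=0,dy=0):
    f,u,Y,a=frame(np.load("p.npy"));c,s=np.cos(np.radians(phi)),np.sin(np.radians(phi))
    y=c*u+s*Y;z=-a;x=np.cross(y,z)
    return f+a*d+u*du+Y*dy,np.c_[x,y,z]
def delta(P,R):
    from bench import ctrl
    o=ctrl.get_obs();q=o["eef_rot"];Rc=Ro.from_quat([q[1],q[2],q[3],q[0]]).as_matrix();p=np.array(o["eef_pos"])
    w=Ro.from_matrix(Rc.T@R).as_rotvec()
    print("t",round(o["time_s"],2),"pos",p.round(4),"q",np.round(o["q"],2),"F",np.round(o["wrist_force"],1),"open",round(o["opening"],3))
    print("rot deg",np.degrees(w).round(1),"frac",(w/np.pi).round(4),"| slide frac (tool axes after turn)",(R.T@(P-p)/.05).round(3),"now-axes",(Rc.T@(P-p)/.05).round(3))
E
python3 - <<'E'
from h import *
p=np.array([.5005,-.0856,np.radians(-73.5)]);np.save("p.npy",p)
delta(*tgt(40,.16))
E
```

```text
t 0.25 pos [0.256  0.5146 0.2308] q [ 0.9   0.18  1.61 -0.    1.35 -0.21] F [-0.5 -0.2 -0. ] open 1.002
rot deg [ -0.9 -33.8  94.6] frac [-0.0051 -0.1877  0.5255] | slide frac (tool axes after turn) [-5.041  7.997  6.373] now-axes [-8.635 -7.396  0.84 ]
```

drive_tool(deltas=[{"slide": [-0.58, -0.49, 0], "delta_rot": [0, 0, 0], "hand": 1}, {"slide": [-0.58, -0.49, 0], "delta_rot": [0, 0, 0], "hand": 1}, {"slide": [-0.58, -0.49, 0], "delta_rot": [0, 0, 0], "hand": 1}, {"slide": [-0.58, -0.49, 0], "delta_rot": [0, 0, 0], "hand": 1}, {"slide": [-0.58, -0.49, 0], "delta_rot": [0, 0, 0], "hand": 1}])

```text
time_s: 0.88
eef_pos: [0.3317, 0.3394, 0.2313]
eef_rot: [0.0, 0.229, 0.973, 0.0]
wrist_force: [0.6, -0.9, 0.6]
opening: 1.001
```

drive_tool(deltas=[{"slide": [-0.58, -0.49, 0], "delta_rot": [0, 0, 0], "hand": 1}, {"slide": [-0.58, -0.49, 0], "delta_rot": [0, 0, 0], "hand": 1}, {"slide": [-0.58, -0.49, 0], "delta_rot": [0, 0, 0], "hand": 1}, {"slide": [-0.58, -0.49, 0], "delta_rot": [0, 0, 0], "hand": 1}, {"slide": [-0.58, -0.49, 0], "delta_rot": [0, 0, 0], "hand": 1}])

```text
time_s: 1.5
eef_pos: [0.407, 0.1651, 0.2314]
eef_rot: [0.0, 0.229, 0.973, 0.0]
wrist_force: [0.4, 0.6, 0.0]
opening: 1.002
```

drive_tool(deltas=[{"slide": [0, 0, 0], "delta_rot": [-0.0005, -0.0188, 0.0526], "hand": 1}, {"slide": [0, 0, 0], "delta_rot": [-0.0005, -0.0188, 0.0526], "hand": 1}, {"slide": [0, 0, 0], "delta_rot": [-0.0005, -0.0188, 0.0526], "hand": 1}, {"slide": [0, 0, 0], "delta_rot": [-0.0005, -0.0188, 0.0526], "hand": 1}, {"slide": [0, 0, 0], "delta_rot": [-0.0005, -0.0188, 0.0526], "hand": 1}])

```text
time_s: 2.12
eef_pos: [0.4065, 0.1662, 0.2315]
eef_rot: [0.141, 0.599, 0.788, -0.029]
wrist_force: [0.2, 0.6, -0.6]
opening: 0.996
```

drive_tool(deltas=[{"slide": [0, 0, 0], "delta_rot": [-0.0005, -0.0188, 0.0526], "hand": 1}, {"slide": [0, 0, 0], "delta_rot": [-0.0005, -0.0188, 0.0526], "hand": 1}, {"slide": [0, 0, 0], "delta_rot": [-0.0005, -0.0188, 0.0526], "hand": 1}, {"slide": [0, 0, 0], "delta_rot": [-0.0005, -0.0188, 0.0526], "hand": 1}, {"slide": [0, 0, 0], "delta_rot": [-0.0005, -0.0188, 0.0526], "hand": 1}])

```text
time_s: 2.75
eef_pos: [0.4065, 0.1664, 0.2313]
eef_rot: [0.254, 0.852, 0.454, -0.052]
wrist_force: [0.6, -0.2, 0.1]
opening: 1.001
```

```bash
python3 - <<'E'
from h import *
delta(*tgt(40,.16))
E
```

```text
t 2.75 pos [0.4065 0.1664 0.2313] q [ 0.48  0.02  1.88 -0.52  1.39  1.2 ] F [ 0.6 -0.2  0.1] open 1.001
rot deg [ 0.   0.1 -0.4] frac [ 0.0002  0.0006 -0.0022] | slide frac (tool axes after turn) [-1.541  2.415  2.615] now-axes [-1.519  2.424  2.619]
```

drive_tool(deltas=[{"slide": [-0.3, 0.48, 0.52], "delta_rot": [0, 0, 0], "hand": 1}, {"slide": [-0.3, 0.48, 0.52], "delta_rot": [0, 0, 0], "hand": 1}, {"slide": [-0.3, 0.48, 0.52], "delta_rot": [0, 0, 0], "hand": 1}, {"slide": [-0.3, 0.48, 0.52], "delta_rot": [0, 0, 0], "hand": 1}, {"slide": [-0.3, 0.48, 0.52], "delta_rot": [0, 0, -0.002], "hand": 1}])

```text
time_s: 3.38
eef_pos: [0.4786, -0.0081, 0.1886]
eef_rot: [0.253, 0.85, 0.459, -0.053]
wrist_force: [0.0, 0.5, -0.1]
opening: 1.003
```

```bash
python3 - <<'E'
from h import *
delta(*tgt(40,.16))
c=shot("wrist","w1"); f,u,Y,a=frame(np.load("p.npy"))
print(proj(c,[f+.026*a,f+.052*a]))
E
```

```text
t 3.38 pos [ 0.4786 -0.0081  0.1886] q [ 0.06  0.01  1.98 -0.58  1.1   0.9 ] F [ 0.   0.5 -0.1] open 1.003
rot deg [ 0.  -0.   0.3] frac [ 0.0001 -0.      0.0014] | slide frac (tool axes after turn) [-0.025 -0.002 -0.002] now-axes [-0.025 -0.002 -0.002]
[[274.9748508  198.84928011]
 [275.02024287 208.1349935 ]]
```

View pics/w1.png

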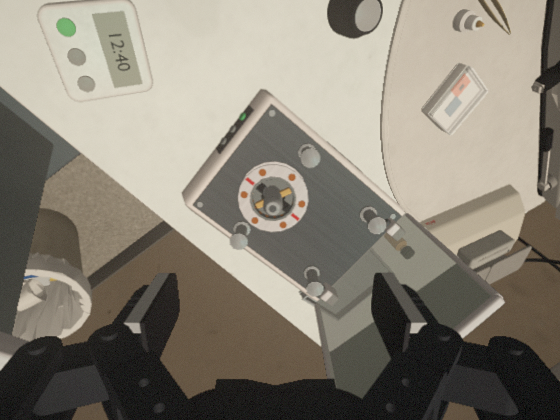

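```bash
python3 - <<'E'
from h import *
crop(last("wrist"),"w1c",220,140,330,250,5.4)
E
```

```text
(no output)
```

View pics/w1c.png

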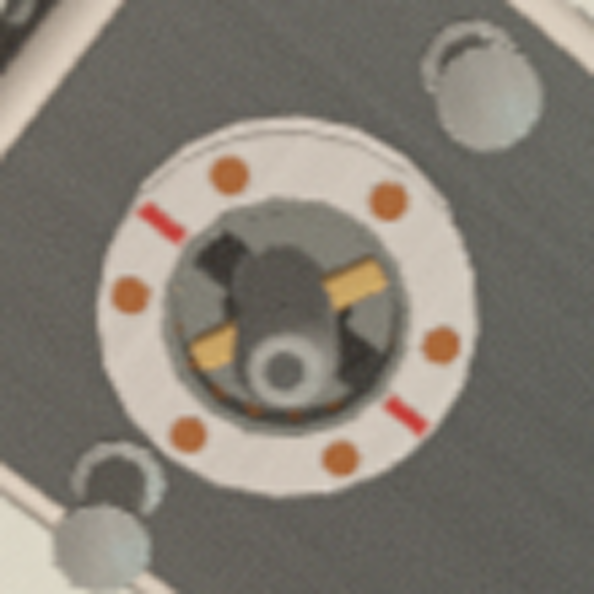

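```bash
python3 - <<'E'
from h import *
c=last("wrist"); g=lambda x,y:(np.array([x,y])+.5)/5.4-.5+[220,140]
f,u,Y,a=frame(np.load("p.npy"))
fr=c["frame"][140:250,220:330].astype(np.uint8)
hsv=cv2.cvtColor(cv2.resize(fr,None,fx=5.4,fy=5.4,interpolation=cv2.INTER_CUBIC),cv2.COLOR_RGB2HSV)
m=((hsv[...,0]<8)|(hsv[...,0]>172))&(hsv[...,1]>130)
for nm,mm,d in(("red",m,.026),("ear",(hsv[...,0]>15)&(hsv[...,0]<26)&(hsv[...,1]>90),.0246)):
    n,l,s,ce=cv2.connectedComponentsWithStats(mm.astype(np.uint8))
    k=[i for i in range(1,n) if s[i,4]>150];print(nm,ce[k].round(1).tolist(),s[k,4])
def line(p1,p2,d):
    X=onplane(c,[g(*p1),g(*p2)],f+a*d,a);v=X[0]-X[1]
    print(np.degrees(np.arctan2(v@Y,v@u)).round(1),np.linalg.norm(v).round(4),[(((x-f)@u).round(4),((x-f)@Y).round(4)) for x in (X[0],X[1],X.mean(0))])
line((161,223),(407,415),.026);line((357,279),(215,349),.0246)
X=onplane(c,[g(287,306)],f+.026*a,a)[0]-f;print("flange c",X@u,X@Y)
X=onplane(c,[g(284,370)],f+.052*a,a)[0]-f;print("tip c",X@u,X@Y)
X=onplane(c,[g(490,95),g(103,547)],f+.036*a,a)-f;print("roll",X@u,X@Y)
E
```

```text
red [[161.7, 222.8], [405.8, 415.3]] [584 506]
ear [[353.6, 282.9], [214.4, 346.5]] [2136 1653]
-178.9 0.0501 [(np.float64(-0.0265), np.float64(-0.0019)), (np.float64(0.0235), np.float64(-0.0009)), (np.float64(-0.0015), np.float64(-0.0014))]
67.3 0.0254 [(np.float64(0.0029), np.float64(0.0107)), (np.float64(-0.0069), np.float64(-0.0127)), (np.float64(-0.002), np.float64(-0.001))]
flange c -0.0029379198278119845 0.0005238382549292358
tip c -0.0017028980807632203 -0.0014146253207375419
roll [-0.00269956 -0.00141943] [ 0.04654731 -0.04657243]
```

```bash
python3 - <<'E'
from h import *
from bench import ctrl
c=last("wrist");o=ctrl.get_obs();q=o["eef_rot"];R=Ro.from_quat([q[1],q[2],q[3],q[0]]).as_matrix();p=np.array(o["eef_pos"])
for h in(0,-.013,-.02):
  for x in(-.011,.011):
    print(h,x,proj(c,[p+R@[x,.0425,h],p+R@[x,-.0425,h]]).round(0).tolist())
delta(*tgt(40,.07,-.0015,-.0007))
E
```

```text
0 -0.011 [[365.0, 296.0], [193.0, 296.0]]
0 0.011 [[369.0, 255.0], [189.0, 255.0]]
-0.013 -0.011 [[372.0, 311.0], [186.0, 311.0]]
-0.013 0.011 [[376.0, 268.0], [182.0, 268.0]]
-0.02 -0.011 [[376.0, 321.0], [182.0, 321.0]]
-0.02 0.011 [[381.0, 276.0], [178.0, 276.0]]
t 3.42 pos [ 0.4792 -0.0112  0.188 ] q [ 0.06  0.01  1.98 -0.58  1.1   0.89] F [ 0.7 -2.9 -0.2] open 1.0
rot deg [0.  0.1 0.2] frac [0.     0.0008 0.0013] | slide frac (tool axes after turn) [ 0.02  -0.067  1.756] now-axes [ 0.025 -0.066  1.756]
```

drive_tool(deltas=[{"slide": [0.02, -0.07, 0.35], "delta_rot": [0, 0, 0.001], "hand": 1}, {"slide": [0, 0, 0.35], "delta_rot": [0, 0, 0], "hand": 1}, {"slide": [0, 0, 0.35], "delta_rot": [0, 0, 0], "hand": 1}, {"slide": [0, 0, 0.35], "delta_rot": [0, 0, 0], "hand": 1}, {"slide": [0, 0, 0.35], "delta_rot": [0, 0, 0], "hand": 1}])

```text
time_s: 4.05
eef_pos: [0.4884, -0.0467, 0.111]
eef_rot: [0.253, 0.851, 0.458, -0.053]
wrist_force: [-0.4, -0.5, -0.0]
opening: 1.0
```

```bash
python3 - <<'E'
from h import *
c=shot("wrist","w2");shot("side","s2");crop(last("side"),"s2c",240,90,360,240,4)
delta(*tgt(40,.0065,-.0015,-.0007))
E
```

```text
t 4.15 pos [ 0.4872 -0.047   0.1099] q [-0.03  0.15  2.03 -0.65  0.91  0.95] F [-0.7  0.6 -0.5] open 1.001
rot deg [-0.2  0.1  0.1] frac [-0.0009  0.0006  0.0006] | slide frac (tool axes after turn) [-0.036  0.078  1.306] now-axes [-0.034  0.082  1.306]
```

View pics/w2.png

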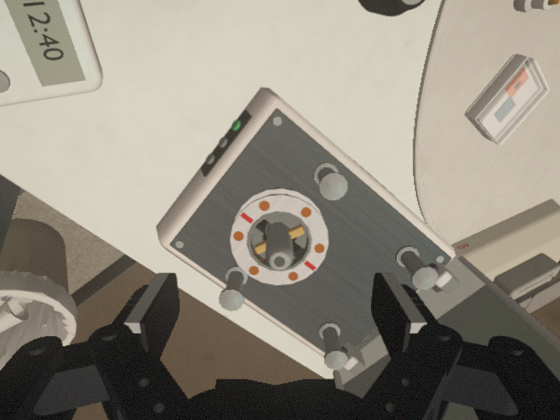

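View pics/s2c.png

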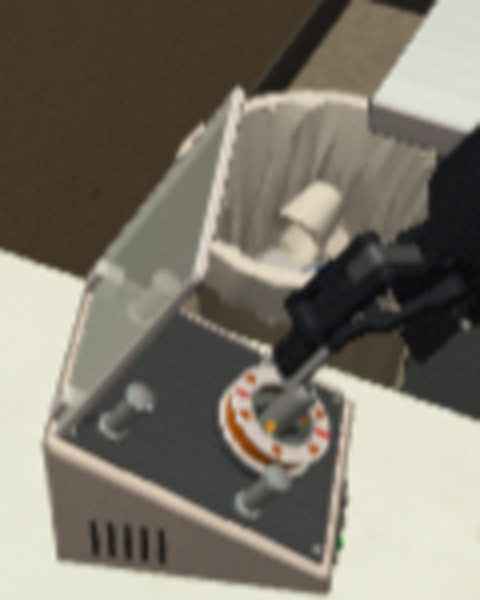

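drive_tool(deltas=[{"slide": [-0.02, 0.055, 0.1], "delta_rot": [0, 0, 0], "hand": 1}, {"slide": [0, 0, 0.2], "delta_rot": [0, 0, 0], "hand": 1}, {"slide": [0, 0, 0.2], "delta_rot": [0, 0, 0], "hand": 1}, {"slide": [0, 0, 0.2], "delta_rot": [0, 0, 0], "hand": 1}, {"slide": [0, 0, 0.2], "delta_rot": [0, 0, 0], "hand": 1}])

```text
time_s: 4.78
eef_pos: [0.4964, -0.0705, 0.0731]
eef_rot: [0.253, 0.851, 0.458, -0.053]
wrist_force: [0.5, -0.5, -0.8]
opening: 1.004
```

```bash
python3 - <<'E'
from h import *
c=shot("wrist","w3")
delta(*tgt(40,.0065,-.0015,-.0007))
E
```

```text
t 4.83 pos [ 0.4958 -0.0709  0.0721] q [-0.08  0.23  2.03 -0.7   0.81  0.97] F [-0.8 -0.6  0.2] open 0.999
rot deg [-0.1  0.1  0.1] frac [-0.0005  0.0004  0.0005] | slide frac (tool axes after turn) [-0.019  0.013  0.398] now-axes [-0.019  0.013  0.398]
```

View pics/w3.png

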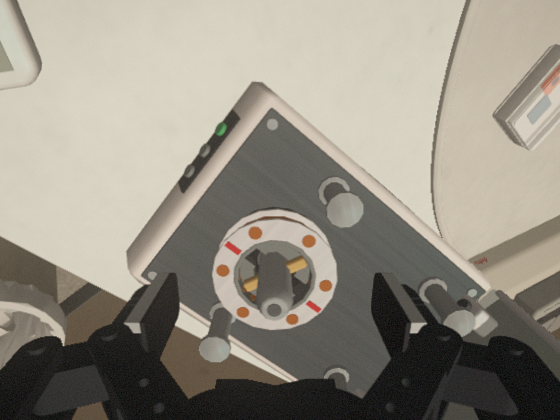

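drive_tool(deltas=[{"slide": [-0.01, 0, 0.1], "delta_rot": [0, 0, 0], "hand": 1}, {"slide": [0, 0, 0.1], "delta_rot": [0, 0, 0], "hand": 1}, {"slide": [0, 0, 0.1], "delta_rot": [0, 0, 0], "hand": 1}, {"slide": [0, 0, 0.1], "delta_rot": [0, 0, 0], "hand": 1}, {"slide": [0, 0, 0], "delta_rot": [0, 0, 0], "hand": 1}])

```text
time_s: 5.45
eef_pos: [0.4987, -0.0803, 0.0563]
eef_rot: [0.253, 0.851, 0.458, -0.053]
wrist_force: [0.1, 0.2, 0.2]
opening: 0.995
```

```bash
python3 - <<'E'
from h import *
c=shot("wrist","w4");shot("side","s4");crop(last("side"),"s4c",240,90,360,240,4)
delta(*tgt(40,.0065,-.0015,-.0007))
E
```

```text
t 5.55 pos [ 0.499  -0.0802  0.0567] q [-0.1   0.26  2.03 -0.72  0.78  0.99] F [-0.1 -0.   0.2] open 1.002
rot deg [0.  0.  0.1] frac [0.0001 0.0001 0.0004] | slide frac (tool axes after turn) [-0.016 -0.006  0.033] now-axes [-0.016 -0.006  0.033]
```

View pics/w4.png

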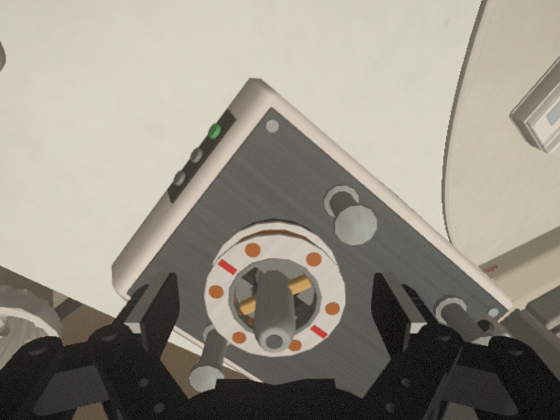

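View pics/s4c.png

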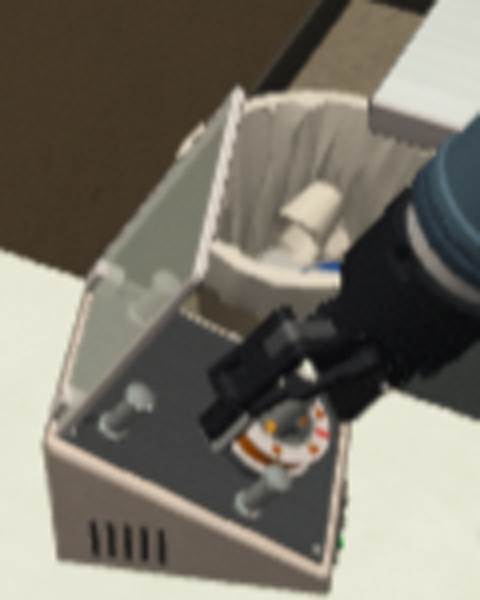

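drive_tool(deltas=[{"slide": [0, 0, 0.03], "delta_rot": [0, 0, 0], "hand": 0.76}, {"slide": [0, 0, 0], "delta_rot": [0, 0, 0], "hand": 0.76}, {"slide": [0, 0, 0], "delta_rot": [0, 0, 0], "hand": 0.76}, {"slide": [0, 0, 0], "delta_rot": [0, 0, 0], "hand": 0.76}, {"slide": [0, 0, 0], "delta_rot": [0, 0, 0], "hand": 0.76}])

```text
time_s: 6.18
eef_pos: [0.4992, -0.0809, 0.0554]
eef_rot: [0.253, 0.851, 0.458, -0.053]
wrist_force: [-0.5, -0.1, 0.2]
opening: 0.757
```

```bash
python3 - <<'E'
from h import *
c=shot("wrist","w5");shot("side","s5");crop(last("side"),"s5c",270,150,350,220,8);crop(last("wrist"),"w5c",100,200,440,420,2)
delta(*tgt(40,.0065,-.0015,-.0007))
E
```

```text
t 6.28 pos [ 0.4992 -0.0809  0.0554] q [-0.1   0.27  2.03 -0.72  0.77  0.99] F [ 0.3 -0.6  0.2] open 0.758
rot deg [0.  0.  0.1] frac [0.0001 0.0001 0.0004] | slide frac (tool axes after turn) [-0.016 -0.005  0.003] now-axes [-0.016 -0.005  0.003]
```

View pics/w5c.png

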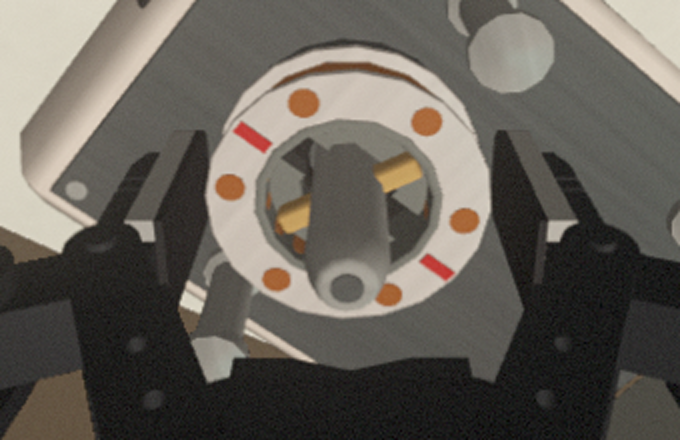

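View pics/s5c.png

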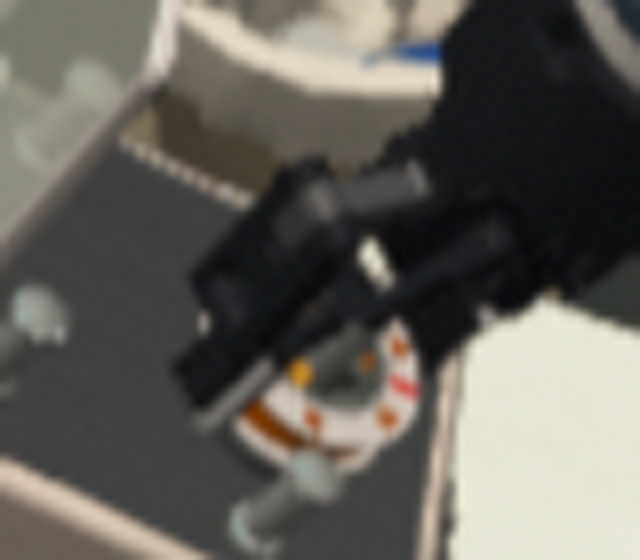

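drive_tool(deltas=[{"slide": [0, 0, 0], "delta_rot": [0, 0, 0], "hand": 0.7}, {"slide": [0, 0, 0], "delta_rot": [0, 0, 0], "hand": 0.6}, {"slide": [0, 0, 0], "delta_rot": [0, 0, 0], "hand": 0.5}, {"slide": [0, 0, 0], "delta_rot": [0, 0, 0], "hand": 0.5}, {"slide": [0, 0, 0], "delta_rot": [0, 0, 0], "hand": 0.5}])

```text
time_s: 6.9
eef_pos: [0.499, -0.0808, 0.0553]
eef_rot: [0.253, 0.851, 0.458, -0.053]
wrist_force: [-2.1, 2.4, 3.3]
opening: 0.667
```

```bash
python3 - <<'E'
from h import *
from bench import ctrl
c=shot("wrist","w6");crop(last("wrist"),"w6c",100,200,440,420,2)
delta(*tgt(40,.0065,-.0015,-.0007));print(ctrl.get_obs()["torque"])
E
```

```text
t 6.95 pos [ 0.499  -0.0808  0.0553] q [-0.1   0.27  2.03 -0.72  0.77  0.99] F [-3.3  3.5  3. ] open 0.673
rot deg [-0.   0.   0.1] frac [-0.0001  0.0001  0.0004] | slide frac (tool axes after turn) [-0.015 -0.001  0.003] now-axes [-0.015 -0.001  0.003]
[ 0.48549158  0.39125498 -0.19274363]
```

View pics/w6c.png

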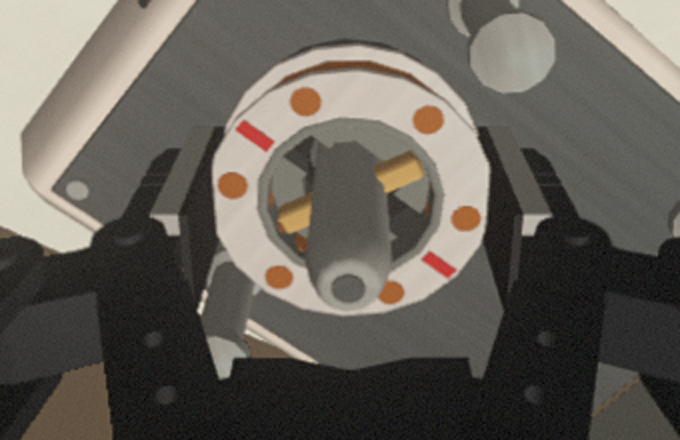

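drive_tool(deltas=[{"slide": [0, 0, 0], "delta_rot": [0, 0, 0.02], "hand": 0.5}, {"slide": [0, 0, 0], "delta_rot": [0, 0, 0.02], "hand": 0.5}, {"slide": [0, 0, 0], "delta_rot": [0, 0, 0.02], "hand": 0.5}, {"slide": [0, 0, 0], "delta_rot": [0, 0, 0.02], "hand": 0.5}, {"slide": [0, 0, 0], "delta_rot": [0, 0, 0.02], "hand": 0.5}])

```text
time_s: 7.58
eef_pos: [0.4997, -0.081, 0.0557]
eef_rot: [0.259, 0.912, 0.318, -0.012]
wrist_force: [-0.8, 1.8, 4.0]
opening: 0.67
```

```bash
python3 - <<'E'
from h import *
from bench import ctrl
c=shot("wrist","w7");crop(last("wrist"),"w7c",100,200,440,420,2)
delta(*tgt(40,.0065,-.0015,-.0007));print(ctrl.get_obs()["torque"])
E
```

```text
t 7.62 pos [ 0.4997 -0.081   0.0557] q [-0.1   0.27  2.03 -0.72  0.77  1.31] F [-0.6  2.4  2.8] open 0.668
rot deg [  0.1  -0.  -18.2] frac [ 3.00e-04 -1.00e-04 -1.01e-01] | slide frac (tool axes after turn) [-0.018 -0.017  0.007] now-axes [-0.023 -0.011  0.007]
[ 0.34608349  0.21613525 -0.03758938]
```

View pics/w7c.png

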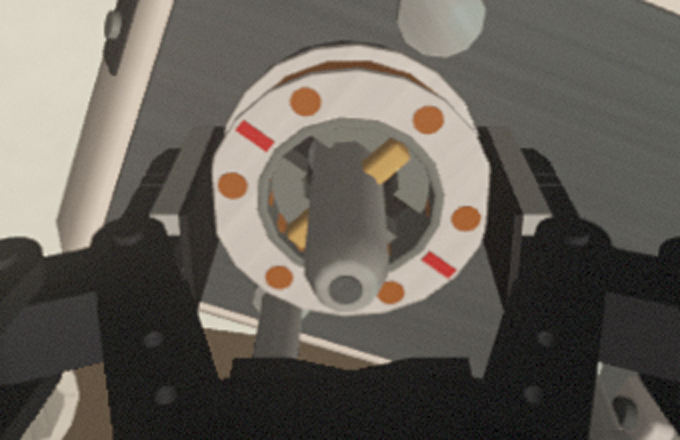

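drive_tool(deltas=[{"slide": [0, 0, 0], "delta_rot": [0, 0, 0.033], "hand": 0.5}, {"slide": [0, 0, 0], "delta_rot": [0, 0, 0.033], "hand": 0.5}, {"slide": [0, 0, 0], "delta_rot": [0, 0, 0.033], "hand": 0.5}, {"slide": [0, 0, 0], "delta_rot": [0, 0, 0.033], "hand": 0.5}, {"slide": [0, 0, 0], "delta_rot": [0, 0, 0.033], "hand": 0.5}])

```text
time_s: 8.25
eef_pos: [0.4997, -0.081, 0.0557]
eef_rot: [0.253, 0.963, 0.074, 0.055]
wrist_force: [-0.2, 2.6, 3.0]
opening: 0.669
```

drive_tool(deltas=[{"slide": [0, 0, 0], "delta_rot": [0, 0, 0.033], "hand": 0.5}, {"slide": [0, 0, 0], "delta_rot": [0, 0, 0.033], "hand": 0.5}, {"slide": [0, 0, 0], "delta_rot": [0, 0, 0.033], "hand": 0.5}, {"slide": [0, 0, 0], "delta_rot": [0, 0, 0.033], "hand": 0.5}, {"slide": [0, 0, 0], "delta_rot": [0, 0, 0], "hand": 0.5}])

```text
time_s: 8.88
eef_pos: [0.4997, -0.0809, 0.0556]
eef_rot: [0.237, 0.958, -0.124, 0.105]
wrist_force: [-1.7, 3.1, 3.3]
opening: 0.67
```

```bash
python3 - <<'E'
from h import *
from bench import ctrl
c=shot("wrist","w8");crop(last("wrist"),"w8c",100,200,440,420,2)
delta(*tgt(-38,.0065,-.0015,-.0007));print(ctrl.get_obs()["torque"])
E
```

```text
t 8.93 pos [ 0.4997 -0.0808  0.0556] q [-0.1   0.27  2.03 -0.72  0.77  2.24] F [-1.8  3.   3.7] open 0.672
rot deg [-0.  -0.1  6.8] frac [-0.     -0.0003  0.0376] | slide frac (tool axes after turn) [-0.018  0.017  0.006] now-axes [-0.02   0.015  0.006]
[0.42687146 0.08490373 0.05231843]
```

View pics/w8c.png

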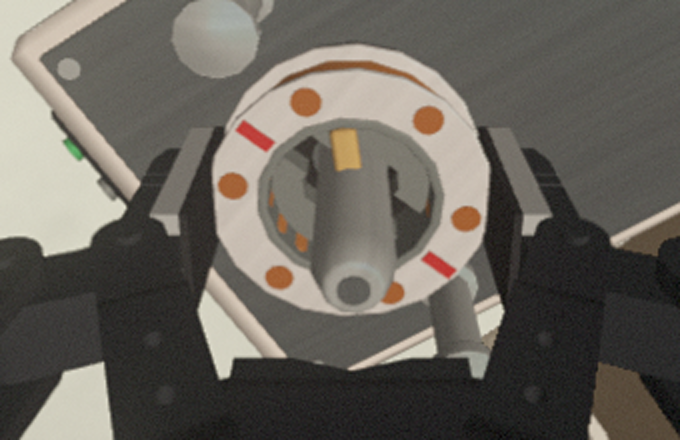

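drive_tool(deltas=[{"slide": [0, 0, 0], "delta_rot": [0, 0, 0], "hand": 0.8}, {"slide": [0, 0, 0], "delta_rot": [0, 0, 0], "hand": 0.8}, {"slide": [0, 0, 0], "delta_rot": [0, 0, 0], "hand": 0.8}, {"slide": [0, 0, 0], "delta_rot": [0, 0, -0.04], "hand": 0.8}, {"slide": [0, 0, 0], "delta_rot": [0, 0, -0.04], "hand": 0.8}])

```text
time_s: 9.55
eef_pos: [0.4991, -0.0809, 0.0553]
eef_rot: [0.248, 0.966, -0.002, 0.074]
wrist_force: [0.2, -0.1, -0.2]
opening: 0.803
```

drive_tool(deltas=[{"slide": [0, 0, 0], "delta_rot": [0, 0, -0.04], "hand": 0.8}, {"slide": [0, 0, 0], "delta_rot": [0, 0, -0.04], "hand": 0.8}, {"slide": [0, 0, 0], "delta_rot": [0, 0, -0.04], "hand": 0.8}, {"slide": [0, 0, 0], "delta_rot": [0, 0, -0.04], "hand": 0.8}, {"slide": [0, 0, 0], "delta_rot": [0, 0, 0], "hand": 0.8}])

```text
time_s: 10.18
eef_pos: [0.4991, -0.0809, 0.0553]
eef_rot: [0.259, 0.937, 0.236, 0.011]
wrist_force: [-0.5, -0.1, -0.3]
opening: 0.799
```

```bash
python3 - <<'E'
from h import *
from bench import ctrl
c=shot("wrist","w9");crop(last("wrist"),"w9c",100,200,440,420,2)
delta(*tgt(12,.0065,-.0015,-.0007));print(ctrl.get_obs()["torque"])
E
```

```text
t 10.22 pos [ 0.4992 -0.0809  0.0553] q [-0.1   0.27  2.03 -0.72  0.77  1.49] F [ 0.2 -0.5  0.1] open 0.8
rot deg [ 0.   0.  -0.3] frac [ 0.0001  0.0001 -0.0018] | slide frac (tool axes after turn) [-0.016  0.002  0.002] now-axes [-0.016  0.003  0.002]
[ 0.25474498  0.06872981 -0.00819746]
```

View pics/w9c.png

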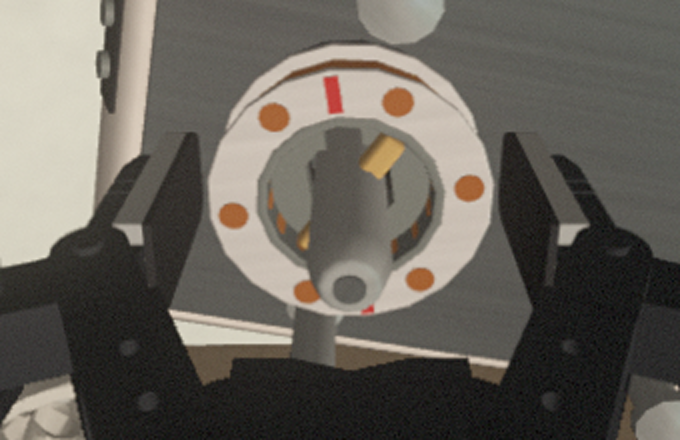

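```bash
python3 - <<'E'
from h import *
c=last("wrist"); g=lambda x,y:(np.array([x,y])+.5)/2-.5+[100,200]
f,u,Y,a=frame(np.load("p.npy"))
def line(p1,p2,d):
    X=onplane(c,[g(*p1),g(*p2)],f+a*d,a);v=X[0]-X[1]
    print(np.degrees(np.arctan2(v@Y,v@u)).round(1),np.linalg.norm(v).round(4),[(((x-f)@u).round(4),((x-f)@Y).round(4)) for x in (X[0],X[1],X.mean(0))])
line((333,95),(369,310),.026);line((385,152),(305,237),.0246)
X=onplane(c,[g(351,192)],f+.026*a,a)[0]-f;print("c",X@u,X@Y)
for p,d in(((333,95),.026),((385,152),.0246)):
    X=onplane(c,[g(*p)],f+d*a,a)[0]-f;print(np.degrees(np.arctan2(X@Y+.001,X@u+.0015)))
E
```

```text
110.0 0.0534 [(np.float64(-0.01), np.float64(0.0219)), (np.float64(0.0083), np.float64(-0.0283)), (np.float64(-0.0009), np.float64(-0.0032))]
62.4 0.027 [(np.float64(0.0032), np.float64(0.0108)), (np.float64(-0.0093), np.float64(-0.0131)), (np.float64(-0.003), np.float64(-0.0012))]
c -0.001927909284472274 0.0008643506182205017
110.31403946373216
68.18233355103867
```

drive_tool(deltas=[{"slide": [0, 0, 0], "delta_rot": [0, 0, 0], "hand": 0.7}, {"slide": [0, 0, 0], "delta_rot": [0, 0, 0], "hand": 0.6}, {"slide": [0, 0, 0], "delta_rot": [0, 0, 0], "hand": 0.5}, {"slide": [0, 0, 0], "delta_rot": [0, 0, 0], "hand": 0.5}, {"slide": [0, 0, 0], "delta_rot": [0, 0, 0], "hand": 0.5}])

```text
time_s: 10.85
eef_pos: [0.4992, -0.0808, 0.0554]
eef_rot: [0.259, 0.937, 0.236, 0.011]
wrist_force: [-1.8, 2.6, 3.5]
opening: 0.68
```

drive_tool(deltas=[{"slide": [0, 0, 0], "delta_rot": [0, 0, 0.04], "hand": 0.5}, {"slide": [0, 0, 0], "delta_rot": [0, 0, 0.04], "hand": 0.5}, {"slide": [0, 0, 0], "delta_rot": [0, 0, 0.04], "hand": 0.5}, {"slide": [0, 0, 0], "delta_rot": [0, 0, 0.04], "hand": 0.5}, {"slide": [0, 0, 0], "delta_rot": [0, 0, 0.03], "hand": 0.5}])

```text
time_s: 11.48
eef_pos: [0.4995, -0.0809, 0.0556]
eef_rot: [0.244, 0.965, -0.051, 0.087]
wrist_force: [-2.0, 1.6, 3.8]
opening: 0.681
```

drive_tool(deltas=[{"slide": [0, 0, -0.02], "delta_rot": [0, 0, 0], "hand": 0.5}, {"slide": [0, 0, 0], "delta_rot": [0, 0, 0], "hand": 0.5}, {"slide": [0, 0, 0], "delta_rot": [0, 0, 0], "hand": 0.5}, {"slide": [0, 0, 0], "delta_rot": [0, 0, 0], "hand": 0.5}, {"slide": [0, 0, 0], "delta_rot": [0, 0, 0], "hand": 0.5}])

```text
time_s: 12.1
eef_pos: [0.4993, -0.0804, 0.0563]
eef_rot: [0.244, 0.965, -0.049, 0.086]
wrist_force: [2.8, -0.2, -0.8]
opening: 0.675
```

```bash
python3 - <<'E'
from h import *
from bench import ctrl
c=shot("wrist","w10");crop(last("wrist"),"w10c",100,200,440,420,2)
f,u,Y,a=frame(np.load("p.npy"));o=ctrl.get_obs();print("axial",o["wrist_force"]@a,"d",(np.array(o["eef_pos"])-f)@a)
delta(*tgt(-31,.0065,-.0015,-.0007));print(ctrl.get_obs()["torque"])
E
```

```text
axial -0.8393564613608153 d 0.0076863640584304985
t 12.15 pos [ 0.4993 -0.0804  0.0563] q [-0.1   0.26  2.03 -0.72  0.77  2.08] F [ 2.8  1.2 -1.2] open 0.678
rot deg [ 0.  -0.   8.6] frac [ 0.     -0.0002  0.0479] | slide frac (tool axes after turn) [-0.016  0.014  0.024] now-axes [-0.018  0.012  0.024]
[ 0.40854374 -0.26569731  0.22684012]
```

View pics/w10c.png

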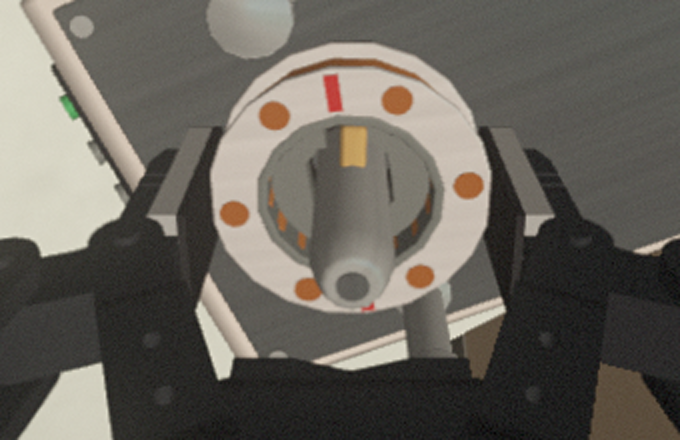

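drive_tool(deltas=[{"slide": [0, 0, 0], "delta_rot": [0, 0, 0.012], "hand": 0.5}, {"slide": [0, 0, 0], "delta_rot": [0, 0, 0.012], "hand": 0.5}, {"slide": [0, 0, 0], "delta_rot": [0, 0, 0.012], "hand": 0.5}, {"slide": [0, 0, 0], "delta_rot": [0, 0, 0.012], "hand": 0.5}, {"slide": [0, 0, 0], "delta_rot": [0, 0, 0], "hand": 0.5}])

```text
time_s: 12.78
eef_pos: [0.4985, -0.0804, 0.0562]
eef_rot: [0.237, 0.958, -0.122, 0.104]
wrist_force: [-1.3, 2.2, 2.9]
opening: 0.677
```

```bash
python3 - <<'E'
from h import *
from bench import ctrl
c=shot("wrist","w11");crop(last("wrist"),"w11c",100,200,440,420,2)
f,u,Y,a=frame(np.load("p.npy"));o=ctrl.get_obs();print("axial",o["wrist_force"]@a,"d",(np.array(o["eef_pos"])-f)@a)
delta(*tgt(-31,.0065,-.0015,-.0007));print(ctrl.get_obs()["torque"])
E
```

```text
axial 3.175564608509881 d 0.0076931217685825915
t 12.82 pos [ 0.4986 -0.0804  0.0562] q [-0.1   0.26  2.03 -0.72  0.78  2.23] F [-1.9  1.4  2.6] open 0.679
rot deg [0. 0. 0.] frac [0.0002 0.0002 0.0002] | slide frac (tool axes after turn) [-0.001  0.012  0.024] now-axes [-0.001  0.012  0.024]
[ 0.33838223  0.16809232 -0.08123682]
```

View pics/w11c.png

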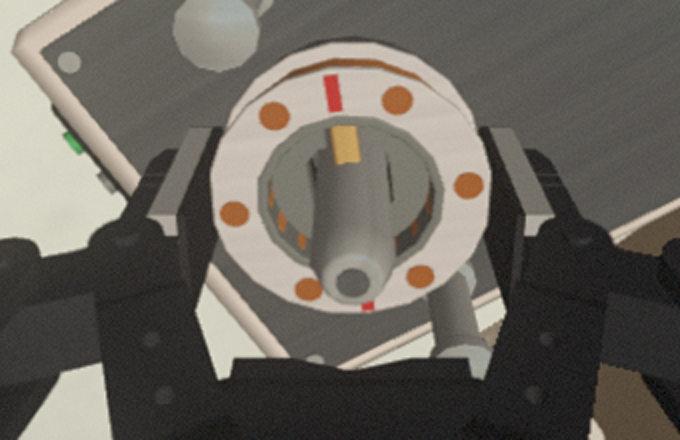

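drive_tool(deltas=[{"slide": [0, 0, -0.02], "delta_rot": [0, 0, 0], "hand": 0.5}, {"slide": [0, 0, -0.02], "delta_rot": [0, 0, 0], "hand": 0.5}, {"slide": [0, 0, -0.02], "delta_rot": [0, 0, 0], "hand": 0.5}, {"slide": [0, 0, 0], "delta_rot": [0, 0, 0], "hand": 0.5}, {"slide": [0, 0, 0], "delta_rot": [0, 0, 0], "hand": 0.5}])

```text
time_s: 13.45
eef_pos: [0.4984, -0.0789, 0.0587]
eef_rot: [0.237, 0.958, -0.122, 0.104]
wrist_force: [-1.8, 2.0, 1.9]
opening: 0.674
```

```bash
python3 - <<'E'
from h import *
from bench import ctrl
c=shot("wrist","w12");crop(last("wrist"),"w12c",100,200,440,420,2)
f,u,Y,a=frame(np.load("p.npy"));o=ctrl.get_obs();print("axial",o["wrist_force"]@a,"d",(np.array(o["eef_pos"])-f)@a)
delta(*tgt(-31,.0065,-.0015,-.0007));print(ctrl.get_obs()["torque"])
E
```

```text
axial 2.374186705425002 d 0.010592395876137417
t 13.5 pos [ 0.4985 -0.0789  0.0587] q [-0.1   0.26  2.03 -0.72  0.78  2.23] F [-1.7  1.6  1.6] open 0.68
rot deg [ 0.  0. -0.] frac [ 0.0001  0.0001 -0.0001] | slide frac (tool axes after turn) [-0.006  0.014  0.082] now-axes [-0.006  0.014  0.082]
[ 0.39546669  0.38013555 -0.07973739]
```

View pics/w12c.png

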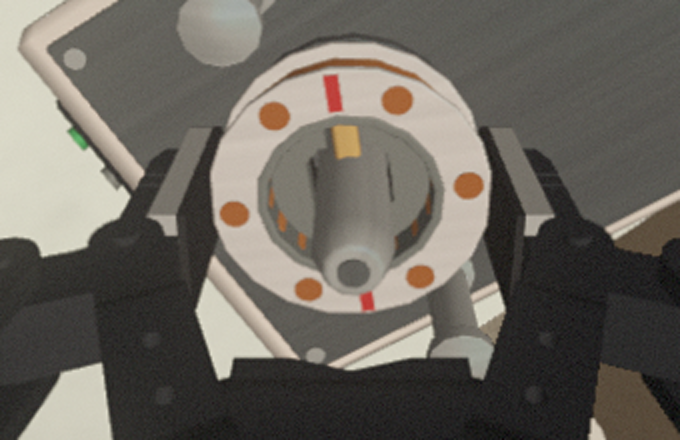

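drive_tool(deltas=[{"slide": [0, 0, -0.03], "delta_rot": [0, 0, 0], "hand": 0.5}, {"slide": [0, 0, -0.03], "delta_rot": [0, 0, 0], "hand": 0.5}, {"slide": [0, 0, -0.03], "delta_rot": [0, 0, 0], "hand": 0.5}, {"slide": [0, 0, -0.03], "delta_rot": [0, 0, 0], "hand": 0.5}, {"slide": [0, 0, -0.03], "delta_rot": [0, 0, 0], "hand": 0.5}])

```text
time_s: 14.12
eef_pos: [0.4976, -0.0753, 0.0654]
eef_rot: [0.237, 0.958, -0.122, 0.104]
wrist_force: [0.1, 0.7, -1.5]
opening: 0.679
```

drive_tool(deltas=[{"slide": [0, 0, -0.04], "delta_rot": [0, 0, 0], "hand": 0.5}, {"slide": [0, 0, -0.04], "delta_rot": [0, 0, 0], "hand": 0.5}, {"slide": [0, 0, -0.04], "delta_rot": [0, 0, 0], "hand": 0.5}, {"slide": [0, 0, -0.04], "delta_rot": [0, 0, 0], "hand": 0.5}, {"slide": [0, 0, -0.04], "delta_rot": [0, 0, 0], "hand": 0.5}])

```text
time_s: 14.75
eef_pos: [0.4961, -0.0705, 0.0741]
eef_rot: [0.237, 0.958, -0.122, 0.104]
wrist_force: [-0.7, -0.4, -1.8]
opening: 0.68
```

```bash
python3 - <<'E'
from h import *
from bench import ctrl
c=shot("wrist","w13");crop(last("wrist"),"w13c",100,200,440,420,2)
f,u,Y,a=frame(np.load("p.npy"));o=ctrl.get_obs();print("axial",o["wrist_force"]@a,"d",(np.array(o["eef_pos"])-f)@a)
delta(*tgt(-31,.12,-.0015,-.0007));print(ctrl.get_obs()["torque"])
E
```

```text
axial -0.7153607227001657 d 0.028495113618487965
t 14.8 pos [ 0.4962 -0.0704  0.0743] q [-0.08  0.22  2.03 -0.7   0.82  2.21] F [ 0.9  0.6 -1. ] open 0.679
rot deg [ 0. -0. -0.] frac [ 0.0001 -0.0001 -0.0001] | slide frac (tool axes after turn) [-0.013  0.014 -1.83 ] now-axes [-0.012  0.014 -1.83 ]
[ 0.29718071  0.06969014 -0.03018894]
```

View pics/w13c.png

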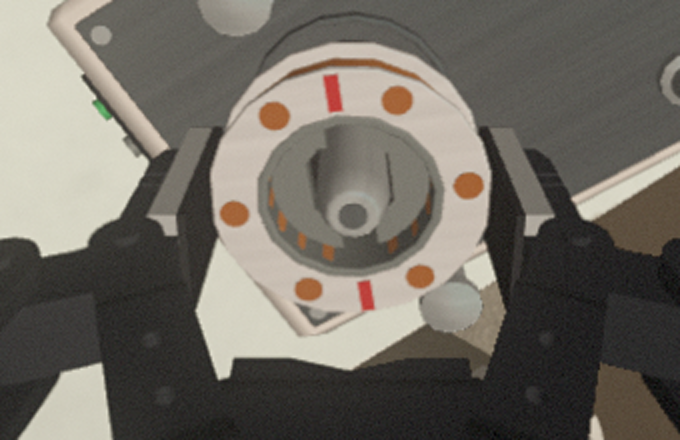

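drive_tool(deltas=[{"slide": [0, 0, -0.1], "delta_rot": [0, 0, 0], "hand": 0.5}, {"slide": [0, 0, -0.15], "delta_rot": [0, 0, 0], "hand": 0.5}, {"slide": [0, 0, -0.15], "delta_rot": [0, 0, 0], "hand": 0.5}, {"slide": [0, 0, -0.15], "delta_rot": [0, 0, 0], "hand": 0.5}, {"slide": [0, 0, -0.15], "delta_rot": [0, 0, 0], "hand": 0.5}])

```text
time_s: 15.42
eef_pos: [0.4912, -0.0535, 0.1049]
eef_rot: [0.237, 0.958, -0.122, 0.104]
wrist_force: [0.5, 0.8, -1.2]
opening: 0.678
```

drive_tool(deltas=[{"slide": [0, 0, -0.2], "delta_rot": [0, 0, 0], "hand": 0.5}, {"slide": [0, 0, -0.3], "delta_rot": [0, 0, 0], "hand": 0.5}, {"slide": [0, 0, -0.3], "delta_rot": [0, 0, 0], "hand": 0.5}, {"slide": [0, 0, -0.3], "delta_rot": [0, 0, 0], "hand": 0.5}, {"slide": [0, 0, -0.3], "delta_rot": [0, 0, 0], "hand": 0.5}])

```text
time_s: 16.05
eef_pos: [0.4811, -0.0196, 0.166]
eef_rot: [0.237, 0.958, -0.122, 0.105]
wrist_force: [0.0, 0.0, -1.8]
opening: 0.68
```

```bash
python3 - <<'E'
from h import *
from bench import ctrl
c=shot("wrist","w14");crop(last("wrist"),"w14c",100,200,440,420,2);shot("side","s14")
f,u,Y,a=frame(np.load("p.npy"));o=ctrl.get_obs();print("axial",o["wrist_force"]@a,"d",(np.array(o["eef_pos"])-f)@a)
# minimal rotation to vertical
q=o["eef_rot"];R=Ro.from_quat([q[1],q[2],q[3],q[0]]).as_matrix()
z=R[:,2];t=np.array([0,0,-1.]);ax=np.cross(z,t);th=np.arctan2(np.linalg.norm(ax),z@t);R2=Ro.from_rotvec(ax/np.linalg.norm(ax)*th).as_matrix()@R
print("y az",np.degrees(np.arctan2(R2[1,1],R2[0,1])))
delta(np.array([.508,-.372,.15]),R2)
# deck screen top
print("screen",f+.107*u+.147*a+.065*Y,f+.107*u+.147*a-.065*Y)
E
```

```text
axial -1.112078977299392 d 0.1351047084651637
y az -104.50915363127548
t 16.15 pos [ 0.4822 -0.0194  0.1669] q [ 0.04  0.04  1.99 -0.6   1.04  2.15] F [ 0.9  0.6 -1.5] open 0.677
rot deg [ 25.7 -15.7  -0. ] frac [ 0.1426 -0.0869 -0.    ] | slide frac (tool axes after turn) [2.266 6.698 0.337] now-axes [1.695 5.761 3.748]
screen [ 0.56826636 -0.08551451  0.23130573] [ 0.44361979 -0.12243651  0.23130573]
```

View pics/s14.png

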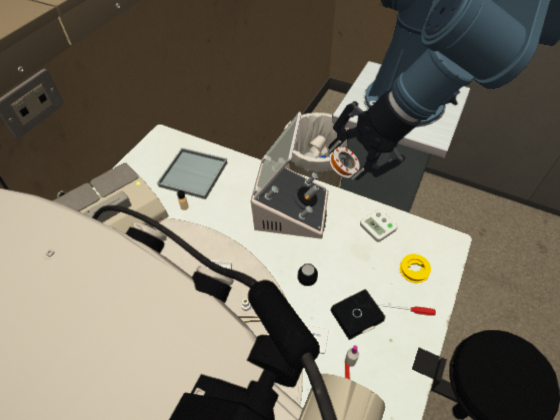

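drive_tool(deltas=[{"slide": [0, 0, -0.3], "delta_rot": [0.0285, -0.0174, 0], "hand": 0.5}, {"slide": [0, 0, -0.3], "delta_rot": [0.0285, -0.0174, 0], "hand": 0.5}, {"slide": [0, 0, -0.3], "delta_rot": [0.0285, -0.0174, 0], "hand": 0.5}, {"slide": [0, 0, -0.3], "delta_rot": [0.0285, -0.0174, 0], "hand": 0.5}, {"slide": [0, 0, -0.3], "delta_rot": [0.0285, -0.0174, 0], "hand": 0.5}])

```text
time_s: 16.77
eef_pos: [0.4747, 0.0019, 0.2359]
eef_rot: [-0.001, 0.992, -0.127, -0.002]
wrist_force: [-0.3, -0.3, -2.1]
opening: 0.675
```

drive_tool(deltas=[{"slide": [0, 0, -0.5], "delta_rot": [0, 0, 0], "hand": 0.5}, {"slide": [0, 0, -0.5], "delta_rot": [0, 0, 0], "hand": 0.5}, {"slide": [0, 0, -0.5], "delta_rot": [0, 0, 0], "hand": 0.5}, {"slide": [0, 0, -0.5], "delta_rot": [0, 0, 0], "hand": 0.5}, {"slide": [0, 0, -0.2], "delta_rot": [0, 0, 0], "hand": 0.5}])

```text
time_s: 17.4
eef_pos: [0.4756, 0.0016, 0.3466]
eef_rot: [0.001, 0.992, -0.127, -0.001]
wrist_force: [-0.5, 0.8, -1.0]
opening: 0.676
```

```bash
cat >> h.py <<'E'
def vert(P,az=None):
    from bench import ctrl
    o=ctrl.get_obs();q=o["eef_rot"];R=Ro.from_quat([q[1],q[2],q[3],q[0]]).as_matrix()
    az=np.arctan2(R[1,1],R[0,1]) if az is None else np.radians(az); y=np.array([np.cos(az),np.sin(az),0]);z=np.array([0,0,-1.])
    delta(np.array(P),np.c_[np.cross(y,z),y,z]);print("yaz",np.degrees(az))
E
python3 - <<'E'
from h import *
vert([.508,-.372,.15])
E
```

```text
t 17.4 pos [0.4756 0.0016 0.3466] q [-0.25 -0.12  1.69 -0.    1.58  1.58] F [-0.5  0.8 -1. ] open 0.676
rot deg [ 0.1  0.1 -0. ] frac [ 0.0005  0.0005 -0.    ] | slide frac (tool axes after turn) [2.509 7.067 3.932] now-axes [2.515 7.061 3.938]
yaz -104.5872666850064
```

drive_tool(deltas=[{"slide": [0.25, 0.71, 0], "delta_rot": [0, 0, 0], "hand": 0.5}, {"slide": [0.25, 0.71, 0], "delta_rot": [0, 0, 0], "hand": 0.5}, {"slide": [0.25, 0.71, 0], "delta_rot": [0, 0, 0], "hand": 0.5}, {"slide": [0.25, 0.71, 0], "delta_rot": [0, 0, 0], "hand": 0.5}, {"slide": [0.25, 0.71, 0], "delta_rot": [0, 0, 0], "hand": 0.5}])

```text
time_s: 18.02
eef_pos: [0.4906, -0.1868, 0.3443]
eef_rot: [0.0, 0.992, -0.127, -0.003]
wrist_force: [-0.2, 0.1, -0.7]
opening: 0.682
```

drive_tool(deltas=[{"slide": [0.25, 0.71, 0], "delta_rot": [0, 0, 0], "hand": 0.5}, {"slide": [0.25, 0.71, 0], "delta_rot": [0, 0, 0], "hand": 0.5}, {"slide": [0.25, 0.71, 0], "delta_rot": [0, 0, 0], "hand": 0.5}, {"slide": [0.25, 0.71, 0], "delta_rot": [0, 0, 0], "hand": 0.5}, {"slide": [0.25, 0.68, 0], "delta_rot": [0, 0, 0], "hand": 0.5}])

```text
time_s: 18.65
eef_pos: [0.5068, -0.3729, 0.344]
eef_rot: [-0.0, 0.992, -0.127, -0.003]
wrist_force: [0.2, -0.5, -0.5]
opening: 0.677
```

drive_tool(deltas=[{"slide": [0, 0, 0.8], "delta_rot": [0, 0, 0], "hand": 0.5}, {"slide": [0, 0, 0.8], "delta_rot": [0, 0, 0], "hand": 0.5}, {"slide": [0, 0, 0.8], "delta_rot": [0, 0, 0], "hand": 0.5}, {"slide": [0, 0, 0.8], "delta_rot": [0, 0, 0], "hand": 0.5}, {"slide": [0, 0, 0.8], "delta_rot": [0, 0, 0], "hand": 0.5}])

```text
time_s: 19.27
eef_pos: [0.5058, -0.3713, 0.1429]
eef_rot: [-0.0, 0.992, -0.127, -0.002]
wrist_force: [0.9, -0.2, -1.0]
opening: 0.673
```

```bash
python3 - <<'E'
from h import *
c=shot("wrist","w15");vert([.508,-.372,.05]);shot("side","s15");shot("top","t15")
crop(last("side"),"s15c",140,80,340,230,4);crop(last("top"),"t15c",330,140,450,260,5)
E
```

```text
t 19.32 pos [ 0.5032 -0.3687  0.1366] q [-0.82  0.39  1.54 -0.    1.22  1.01] F [-2.3  1.7 -6.5] open 0.675
rot deg [-0.3  0.7  0. ] frac [-0.0015  0.0041  0.    ] | slide frac (tool axes after turn) [0.11  0.04  1.732] now-axes [0.132 0.048 1.73 ]
yaz -104.59103840354558
```

View pics/w15.png

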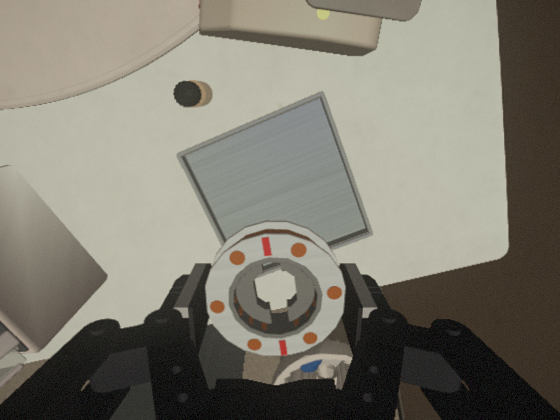

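View pics/s15c.png

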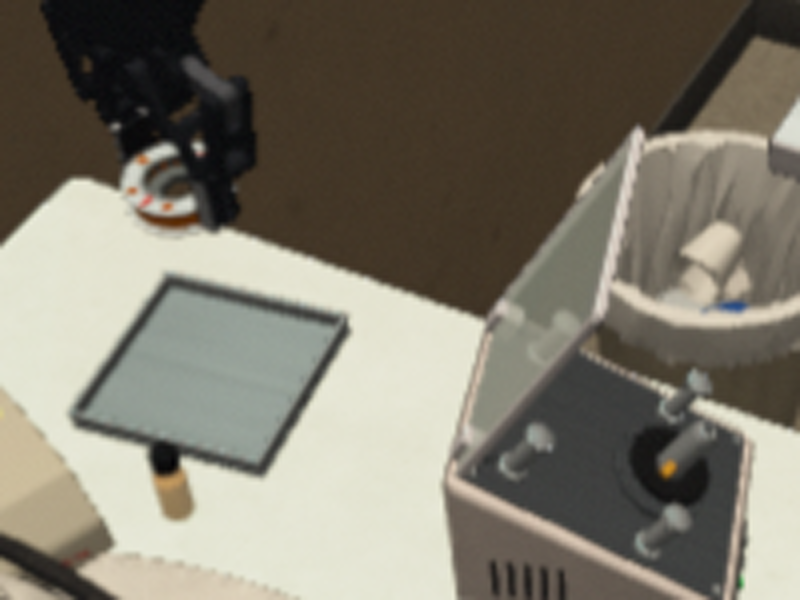

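```bash
python3 - <<'E'
from h import *
c=last("wrist")
X=onz(c,[(178,155),(323,93),(371,234)],.014);print(X.round(4),(X[0]+X[2])/2,np.linalg.norm(np.diff(X,axis=0),axis=1))
vert([.508,-.372,.05])
E
```

```text
[[ 0.5608 -0.3052  0.014 ]
 [ 0.5777 -0.4283  0.014 ]
 [ 0.4535 -0.4445  0.014 ]] [ 0.50714375 -0.37484842  0.014     ] [0.12425357 0.12522392]
t 19.43 pos [ 0.5047 -0.37    0.1421] q [-0.82  0.39  1.54 -0.    1.23  1.01] F [ 0.  -0.4 -0.2] open 0.68
rot deg [-0.1  0.5  0. ] frac [-0.0008  0.003   0.    ] | slide frac (tool axes after turn) [0.074 0.022 1.842] now-axes [0.091 0.026 1.841]
yaz -104.57947482471855
```

View pics/t15c.png

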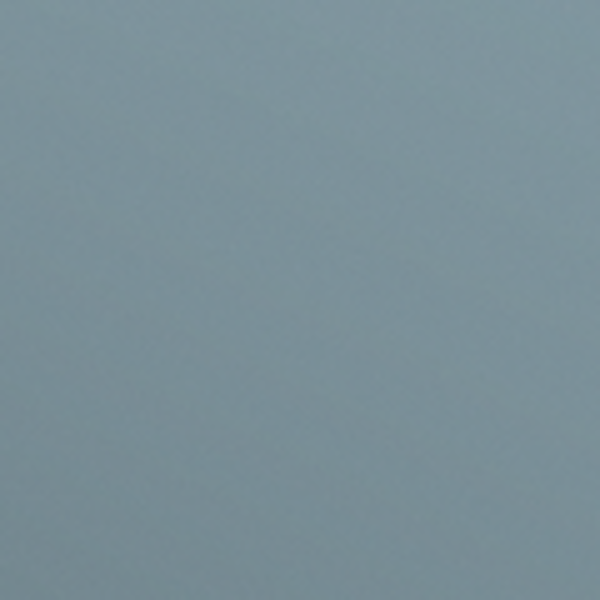

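drive_tool(deltas=[{"slide": [0.08, 0.04, 0.4], "delta_rot": [0, 0.003, 0], "hand": 0.5}, {"slide": [0, 0, 0.5], "delta_rot": [0, 0, 0], "hand": 0.5}, {"slide": [0, 0, 0.5], "delta_rot": [0, 0, 0], "hand": 0.5}, {"slide": [0, 0, 0.5], "delta_rot": [0, 0, 0], "hand": 0.5}, {"slide": [0, 0, 0.2], "delta_rot": [0, 0, 0], "hand": 0.5}])

```text
time_s: 20.05
eef_pos: [0.5106, -0.3753, 0.0408]
eef_rot: [0.001, 0.992, -0.127, 0.003]
wrist_force: [0.5, -0.1, -0.5]
opening: 0.681
```

drive_tool(deltas=[{"slide": [0, 0, 0.1], "delta_rot": [0, 0, 0], "hand": 0.5}, {"slide": [0, 0, 0.1], "delta_rot": [0, 0, 0], "hand": 0.5}, {"slide": [0, 0, 0], "delta_rot": [0, 0, 0], "hand": 0.5}, {"slide": [0, 0, 0], "delta_rot": [0, 0, 0], "hand": 0.5}, {"slide": [0, 0, 0], "delta_rot": [0, 0, 0], "hand": 0.5}])

```text
time_s: 20.68
eef_pos: [0.5106, -0.3752, 0.0309]
eef_rot: [0.001, 0.992, -0.127, 0.003]
wrist_force: [0.6, -0.0, -1.2]
opening: 0.678
```

```bash
python3 - <<'E'
from h import *
c=shot("wrist","w16");vert([.507,-.373,.005]);shot("side","s16")
crop(last("side"),"s16c",130,100,250,220,5)
E
```

```text
t 20.73 pos [ 0.5105 -0.3752  0.0308] q [-0.82  0.54  1.58  0.    1.02  1.  ] F [-0.2 -0.6 -1.6] open 0.678
rot deg [ 0.1 -0.4  0. ] frac [ 0.0005 -0.0021  0.    ] | slide frac (tool axes after turn) [-0.079 -0.025  0.516] now-axes [-0.082 -0.026  0.516]
yaz -104.57822563342307
```

View pics/s16c.png

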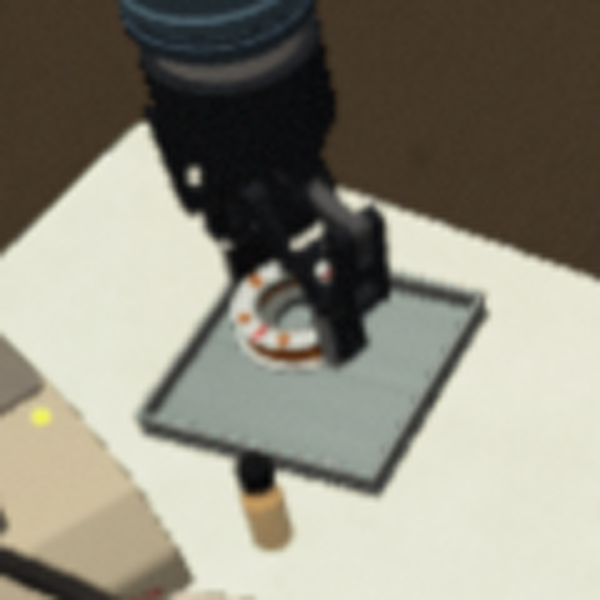

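View pics/w16.png

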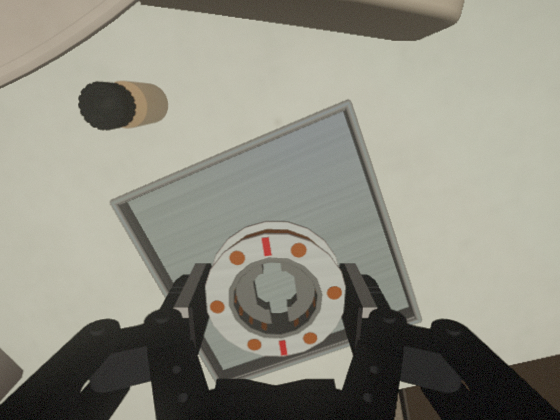

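drive_tool(deltas=[{"slide": [-0.07, -0.03, 0.1], "delta_rot": [0.0005, -0.002, 0], "hand": 0.5}, {"slide": [0, 0, 0.1], "delta_rot": [0, 0, 0], "hand": 0.5}, {"slide": [0, 0, 0.1], "delta_rot": [0, 0, 0], "hand": 0.5}, {"slide": [0, 0, 0.1], "delta_rot": [0, 0, 0], "hand": 0.5}, {"slide": [0, 0, 0], "delta_rot": [0, 0, 0], "hand": 0.5}])

```text
time_s: 21.4
eef_pos: [0.507, -0.3724, 0.0097]
eef_rot: [-0.001, 0.992, -0.127, -0.001]
wrist_force: [-0.3, -0.3, -2.2]
opening: 0.68
```

drive_tool(deltas=[{"slide": [0, 0, 0.04], "delta_rot": [0, 0, 0], "hand": 0.5}, {"slide": [0, 0, 0.02], "delta_rot": [0, 0, 0], "hand": 0.5}, {"slide": [0, 0, 0.02], "delta_rot": [0, 0, 0], "hand": 0.5}, {"slide": [0, 0, 0.02], "delta_rot": [0, 0, 0], "hand": 0.5}, {"slide": [0, 0, 0], "delta_rot": [0, 0, 0], "hand": 0.5}])

```text
time_s: 22.02
eef_pos: [0.5073, -0.3727, 0.0054]
eef_rot: [-0.0, 0.992, -0.127, -0.0]
wrist_force: [-0.3, 0.3, -1.5]
opening: 0.676
```

drive_tool(deltas=[{"slide": [0, 0, 0.02], "delta_rot": [0, 0, 0], "hand": 0.5}, {"slide": [0, 0, 0.02], "delta_rot": [0, 0, 0], "hand": 0.5}, {"slide": [0, 0, 0], "delta_rot": [0, 0, 0], "hand": 0.5}, {"slide": [0, 0, 0], "delta_rot": [0, 0, 0], "hand": 0.5}, {"slide": [0, 0, 0], "delta_rot": [0, 0, 0], "hand": 0.5}])

```text
time_s: 22.65
eef_pos: [0.5074, -0.3727, 0.0035]
eef_rot: [-0.0, 0.992, -0.127, -0.0]
wrist_force: [-0.1, -0.7, -1.0]
opening: 0.673
```

drive_tool(deltas=[{"slide": [0, 0, 0.02], "delta_rot": [0, 0, 0], "hand": 0.5}, {"slide": [0, 0, 0], "delta_rot": [0, 0, 0], "hand": 0.5}, {"slide": [0, 0, 0], "delta_rot": [0, 0, 0], "hand": 0.5}, {"slide": [0, 0, 0], "delta_rot": [0, 0, 0], "hand": 0.5}, {"slide": [0, 0, 0], "delta_rot": [0, 0, 0], "hand": 0.5}])

```text
time_s: 23.28
eef_pos: [0.5074, -0.3727, 0.0025]
eef_rot: [-0.0, 0.992, -0.127, -0.0]
wrist_force: [-0.1, 0.1, -1.0]
opening: 0.677
```

```bash
python3 - <<'E'
from h import *
c=shot("wrist","w17");vert([.507,-.373,.0]);shot("side","s17")
crop(last("side"),"s17c",160,130,230,200,8)
E
```

```text
t 23.32 pos [ 0.5074 -0.3727  0.0025] q [-0.82  0.58  1.59  0.    0.98  1.  ] F [ 0.7  0.5 -1.2] open 0.681
rot deg [-0.  0.  0.] frac [-0.0001  0.      0.    ] | slide frac (tool axes after turn) [-0.006  0.008  0.049] now-axes [-0.006  0.008  0.049]
yaz -104.5751292703904
```

View pics/s17c.png

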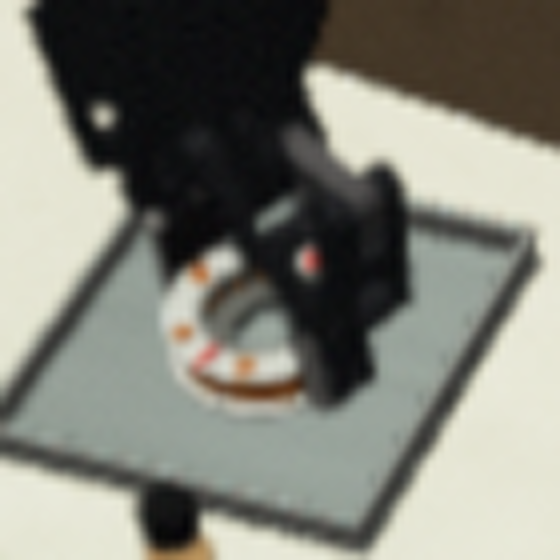

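View pics/w17.png

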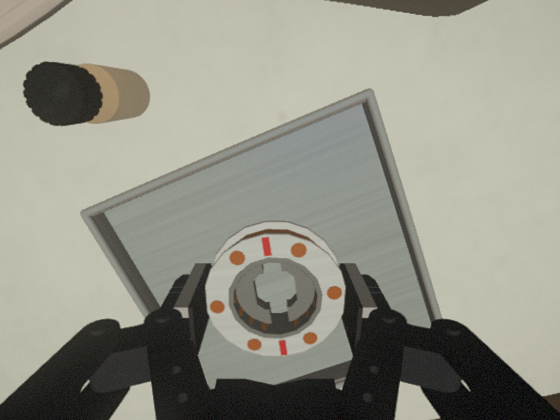

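No contact yet; continue in 0.5–1 mm steps.

drive_tool(deltas=[{"slide": [0, 0, 0.02], "delta_rot": [0, 0, 0], "hand": 0.5}, {"slide": [0, 0, 0], "delta_rot": [0, 0, 0], "hand": 0.5}, {"slide": [0, 0, 0], "delta_rot": [0, 0, 0], "hand": 0.5}, {"slide": [0, 0, 0], "delta_rot": [0, 0, 0], "hand": 0.5}, {"slide": [0, 0, 0], "delta_rot": [0, 0, 0], "hand": 0.5}])

```text
time_s: 24.0
eef_pos: [0.5074, -0.3727, 0.0015]
eef_rot: [-0.0, 0.992, -0.127, -0.0]
wrist_force: [0.4, -0.1, -0.7]
opening: 0.682
```

drive_tool(deltas=[{"slide": [0, 0, 0.02], "delta_rot": [0, 0, 0], "hand": 0.5}, {"slide": [0, 0, 0], "delta_rot": [0, 0, 0], "hand": 0.5}, {"slide": [0, 0, 0], "delta_rot": [0, 0, 0], "hand": 0.5}, {"slide": [0, 0, 0], "delta_rot": [0, 0, 0], "hand": 0.5}, {"slide": [0, 0, 0], "delta_rot": [0, 0, 0], "hand": 0.5}])

```text
time_s: 24.62
eef_pos: [0.5074, -0.3727, 0.0004]
eef_rot: [-0.0, 0.992, -0.127, -0.0]
wrist_force: [-0.1, 1.0, -1.9]
opening: 0.679
```

drive_tool(deltas=[{"slide": [0, 0, 0.02], "delta_rot": [0, 0, 0], "hand": 0.5}, {"slide": [0, 0, 0], "delta_rot": [0, 0, 0], "hand": 0.5}, {"slide": [0, 0, 0], "delta_rot": [0, 0, 0], "hand": 0.5}, {"slide": [0, 0, 0], "delta_rot": [0, 0, 0], "hand": 0.5}, {"slide": [0, 0, 0], "delta_rot": [0, 0, 0], "hand": 0.5}])

```text
time_s: 25.25
eef_pos: [0.5074, -0.3727, -0.0005]
eef_rot: [-0.0, 0.992, -0.127, -0.0]
wrist_force: [0.4, 0.7, -0.9]
opening: 0.677
```

```bash
python3 - <<'E'
from h import *
c=shot("wrist","w18");vert([.507,-.373,.0])
# reel height from wrist: compare with gripper-fixed; estimate underside via front lower flange edge
S=shot("side","s18");T=last("top")
for z in(.003,.006,.009):print(z,proj(S,[[.5074,-.3727,z+.016]]))
crop(S,"s18c",160,130,230,200,8)
E
```

```text
t 25.3 pos [ 0.5074 -0.3727 -0.0006] q [-0.82  0.58  1.59  0.    0.97  1.  ] F [-0.2 -0.3 -1.2] open 0.676
rot deg [-0.  0.  0.] frac [-0.0001  0.      0.    ] | slide frac (tool axes after turn) [-0.005  0.007 -0.011] now-axes [-0.006  0.007 -0.011]
yaz -104.57814546545141
0.003 [[192.80466831 168.44879771]]
0.006 [[192.58259562 167.57561654]]
0.009 [[192.35950374 166.69832467]]
```

View pics/s18c.png

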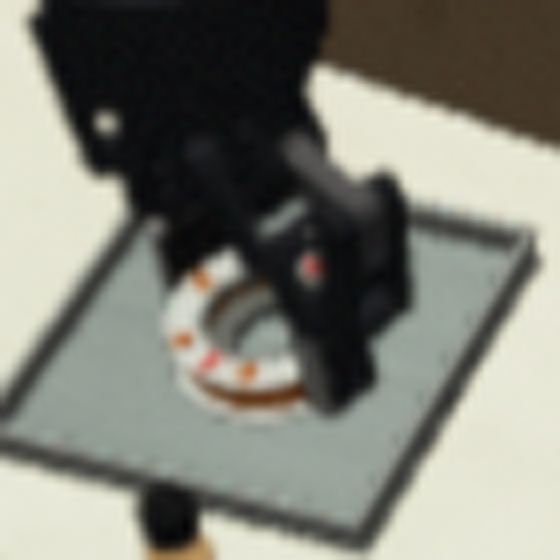

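drive_tool(deltas=[{"slide": [0, 0, 0.02], "delta_rot": [0, 0, 0], "hand": 0.5}, {"slide": [0, 0, 0], "delta_rot": [0, 0, 0], "hand": 0.5}, {"slide": [0, 0, 0], "delta_rot": [0, 0, 0], "hand": 0.5}, {"slide": [0, 0, 0], "delta_rot": [0, 0, 0], "hand": 0.5}, {"slide": [0, 0, 0], "delta_rot": [0, 0, 0], "hand": 0.5}])

```text
time_s: 25.98
eef_pos: [0.5075, -0.3728, -0.0012]
eef_rot: [-0.0, 0.992, -0.127, 0.0]
wrist_force: [-1.2, 0.4, 5.3]
opening: 0.683
```

drive_tool(deltas=[{"slide": [0, 0, 0.02], "delta_rot": [0, 0, 0], "hand": 0.5}, {"slide": [0, 0, 0], "delta_rot": [0, 0, 0], "hand": 0.5}, {"slide": [0, 0, 0], "delta_rot": [0, 0, 0], "hand": 0.5}, {"slide": [0, 0, 0], "delta_rot": [0, 0, 0], "hand": 0.5}, {"slide": [0, 0, 0], "delta_rot": [0, 0, 0], "hand": 0.5}])

```text
time_s: 26.6
eef_pos: [0.5076, -0.3728, -0.0013]
eef_rot: [-0.0, 0.992, -0.127, 0.0]
wrist_force: [-4.6, 3.1, 12.7]
opening: 0.677
```

drive_tool(deltas=[{"slide": [0, 0, -0.02], "delta_rot": [0, 0, 0], "hand": 0.5}, {"slide": [0, 0, 0], "delta_rot": [0, 0, 0], "hand": 0.5}, {"slide": [0, 0, 0], "delta_rot": [0, 0, 0], "hand": 0.8}, {"slide": [0, 0, 0], "delta_rot": [0, 0, 0], "hand": 0.8}, {"slide": [0, 0, 0], "delta_rot": [0, 0, 0], "hand": 0.8}])

```text
time_s: 27.22
eef_pos: [0.5072, -0.3726, -0.002]
eef_rot: [-0.0, 0.992, -0.127, -0.0]
wrist_force: [-0.1, -0.4, -0.1]
opening: 0.802
```

```bash
python3 - <<'E'
from h import *
c=shot("wrist","w19");vert([.507,-.373,.0]);crop(c,"w19c",100,200,440,420,2)
E
```

```text
t 27.27 pos [ 0.5072 -0.3726 -0.0019] q [-0.82  0.59  1.59  0.    0.97  1.  ] F [-0.1  0.2  0. ] open 0.801
rot deg [-0.  0.  0.] frac [-0.0002  0.0001  0.    ] | slide frac (tool axes after turn) [-0.003  0.009 -0.038] now-axes [-0.003  0.009 -0.038]
yaz -104.57658537079914
```

View pics/w19c.png

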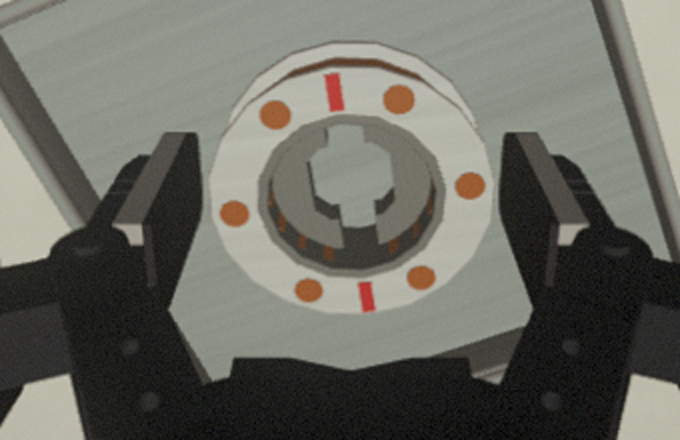

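Released, centred, gap on both sides. Retreat straight up.

drive_tool(deltas=[{"slide": [0, 0, -0.1], "delta_rot": [0, 0, 0], "hand": 0.8}, {"slide": [0, 0, -0.2], "delta_rot": [0, 0, 0], "hand": 0.8}, {"slide": [0, 0, -0.4], "delta_rot": [0, 0, 0], "hand": 0.8}, {"slide": [0, 0, -0.6], "delta_rot": [0, 0, 0], "hand": 0.8}, {"slide": [0, 0, -0.6], "delta_rot": [0, 0, 0], "hand": 0.8}])

```text
time_s: 27.9
eef_pos: [0.5077, -0.373, 0.096]
eef_rot: [0.0, 0.992, -0.127, 0.001]
wrist_force: [0.2, 0.7, 0.1]
opening: 0.801
```

drive_tool(deltas=[{"slide": [0, 0, -0.6], "delta_rot": [0, 0, 0], "hand": 0.8}, {"slide": [0, 0, -0.6], "delta_rot": [0, 0, 0], "hand": 0.8}, {"slide": [0, 0, -0.4], "delta_rot": [0, 0, 0], "hand": 0.8}, {"slide": [0, 0, 0], "delta_rot": [0, 0, 0], "hand": 0.8}, {"slide": [0, 0, 0], "delta_rot": [0, 0, 0], "hand": 0.8}])

```text
time_s: 28.52
eef_pos: [0.5069, -0.3722, 0.1724]
eef_rot: [-0.001, 0.992, -0.127, -0.001]
wrist_force: [0.3, 0.0, 0.0]
opening: 0.798
```

```bash
python3 - <<'E'
from h import *
S=shot("side","s20");W=shot("wrist","w20");vert([.507,-.373,.15]);crop(S,"s20c",100,100,300,250,4)
print(proj(W,[[.507,-.373,.019]]),proj(S,[[.507,-.373,.019]]))
E
```

```text
t 28.62 pos [ 0.5067 -0.372   0.1717] q [-0.82  0.35  1.52  0.    1.27  1.  ] F [-0.1 -0.2 -0.3] open 0.803
rot deg [-0.1  0.1  0. ] frac [-0.0006  0.0008  0.    ] | slide frac (tool axes after turn) [0.011 0.017 0.434] now-axes [0.013 0.018 0.434]
yaz -104.58110282696944
[[275.77793977 190.84958434]] [[192.79606559 168.30083624]]
```

View pics/s20c.png

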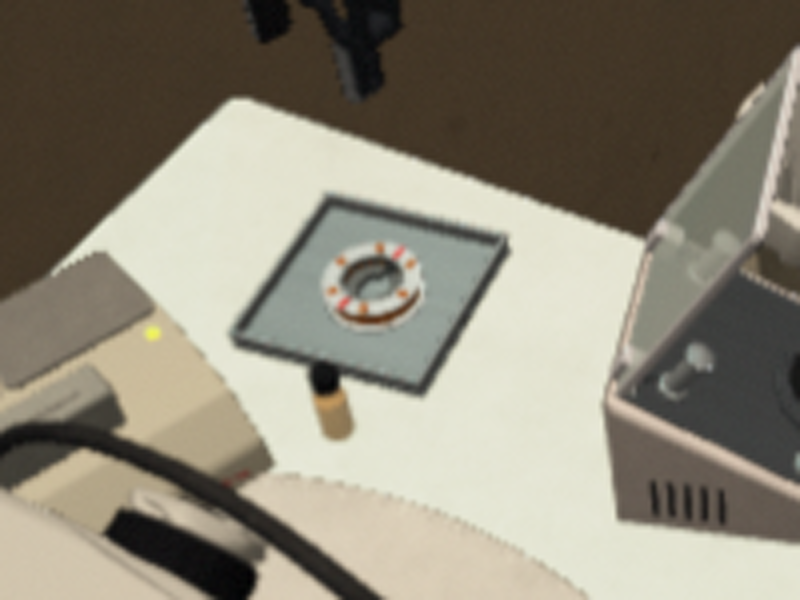

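View pics/w20.png

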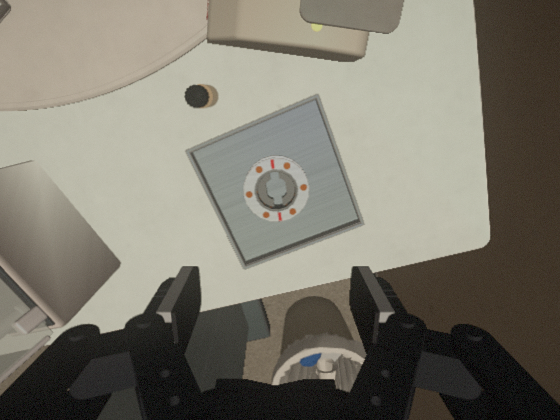

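The reel, at about (276,188) in the wrist view, lies flat near the middle of the tray with its marked side up. The fingers are clear of it and the vial has not moved.

```bash
python3 -c "
from bench import ctrl
print(ctrl.hand_in())"
```

```text
the job is handed in; nothing more can be done
None
```

The reel is off the post and lying flat in the steel tray, upper side up and released. I handed the job in at about 29 s of the 70 s; no verdict is reported.

- **Turning it free:** The pictures showed the slots about 114° clockwise from the ears. I turned the reel about 71°, regripped, then turned about 43° under a light pull. The force along the post went from about −1 N back to about +3 N, and the next 3 mm of lift met no resistance.
- **Forces:** I drew the reel straight off along the post. Wrist force stayed under about 6 N throughout the turning and drawing off.
- **Setting down:** I lowered it in 1 mm steps until the floor pushed back at about 13 N, eased up 1 mm and opened the fingers.
- **Last checks:** The final side and wrist pictures show the reel within a few mm of the tray centre, with the red marks up and the fingers about 15 cm above it. The vial had not moved. I did not look again at the timer or loupe after the final move, but the arm never came near them.
- **What disagreed:**
  - The views differed by about 5 mm on the height of the post's foot, so I took it from the judging figures instead.
  - The last picture I took from the top camera was blocked, so the final position rests on the wrist and side views.

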